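Return worn sharpening plates through the slot and bar the box

TASK

Take the keeper bar off the grey return box and set it down well away from the box on the desk or the riser. Turn every worn steel sharpening plate on the riser edge-on and post it through the box's slot until it is fully inside, then lay the bar back across both saddles so that it covers the slot. Leave the wooden brush rest on the riser where it is.

Things in the scene. Friction and masses are not known exactly. Their poses are not given: they have to be found in the camera images.
- return_box: grey metal box fixed on a pedestal. Origin at the pedestal's foot, straight below the slot's middle; x from the low front (towards the robot) to the tall back, y along the slot, z up. In this frame, mm: x -62 to 112, y -34 to 34, inner floor z 63, front wall top z 113; the lid rises from there at 40 degrees (slope 40 from level) to z 180 at x 18, then flat to the back
- slot (a point): middle of the slot's mouth in the sloping lid, z 165 in the box frame, axes as the box (not as the slope). The slot is 52 mm long (y), 18 mm wide up the slope, cut square through the 4 mm lid: a plate enters square to the lid, going back and down at 50 degrees below level, and slides on down inside when let go
- cradle (a point): where the bar's centre is when it lies across both saddles, straight above the slot, z 191 in the box frame; axes as the box. The bar there covers the slot
- saddle_left (a point): middle of the floor of the notched saddle on a dark post at the box's +y side, 77 mm from the slot's middle, z 181 in the box frame; the saddle is 30 mm long (y) and its two lips stand 26 mm apart (x), 12 mm high
- saddle_right (a point): the same on the box's -y side
- bar_mid (a point): keeper bar, plain square aluminium bar, 190 mm long (y) x 20 x 20 mm, 130 to 210 g, a thin dark band near each end. The point is its centre. At the start it lies loose across the two saddles of the box, above the slot; the lid's highest edge is 1 mm below its underside
- riser: fixed plywood bench riser, 178 mm (x) by 198 mm (y), over the desk's low clutter; origin at desk level below its middle; flat top without a rim at z 0.075 m
- rest_block_mid (a point): small reddish-brown wooden brush rest, 22 x 50 x 18 mm, among the plates on the riser; not a plate. The point is its centre
- plate_1_mid (a point): worn steel sharpening plate, 76 (x) x 36 (y) x 8 mm (z), 60 to 120 g, bright rim round a darker field on both faces; all alike, flat on the riser at the start, length roughly along world x. The point is its centre. Either end may lead. An absent plate reads None from the start
- plate_2_mid (a point): worn steel sharpening plate, 76 (x) x 36 (y) x 8 mm (z), 60 to 120 g, bright rim round a darker field on both faces; all alike, flat on the riser at the start, length roughly along world x. The point is its centre. Either end may lead. An absent plate reads None from the start
- plate_3_mid (a point): worn steel sharpening plate, 76 (x) x 36 (y) x 8 mm (z), 60 to 120 g, bright rim round a darker field on both faces; all alike, flat on the riser at the start, length roughly along world x. The point is its centre. Either end may lead. An absent plate reads None from the start
- plate_4_mid (a point): worn steel sharpening plate, 76 (x) x 36 (y) x 8 mm (z), 60 to 120 g, bright rim round a darker field on both faces; all alike, flat on the riser at the start, length roughly along world x. The point is its centre. Either end may lead. An absent plate reads None from the start
- keeper_bar: the same keeper bar; origin at the middle of its underside as built, axes as point bar_mid
Mind the look-alikes: they are no part of the job. What is shaped like the part that bears plate_4_mid but pink is not meant.

How it is judged:
On the way, in this order (a step that is already met when the one before it is completed fails the run):
1. the keeper bar is set down low, well away from the box (horizontal distance between bar_mid and cradle above 0.12 m and height (world z) of bar_mid below 0.12 m and linear speed of keeper_bar below 0.05 m/s), for 0.2 s.
2. every plate is fully inside the return box (x of plate_1_mid in the frame of return_box between -0.06 and 0.11 m and y of plate_1_mid in the frame of return_box between -0.03 and 0.03 m and z of plate_1_mid in the frame of return_box between 0.055 and 0.128 m and x of plate_2_mid in the frame of return_box between -0.06 and 0.11 m and y of plate_2_mid in the frame of return_box between -0.03 and 0.03 m and z of plate_2_mid in the frame of return_box between 0.055 and 0.128 m and x of plate_3_mid in the frame of return_box between -0.06 and 0.11 m and y of plate_3_mid in the frame of return_box between -0.03 and 0.03 m and z of plate_3_mid in the frame of return_box between 0.055 and 0.128 m and x of plate_4_mid in the frame of return_box between -0.06 and 0.11 m and y of plate_4_mid in the frame of return_box between -0.03 and 0.03 m and z of plate_4_mid in the frame of return_box between 0.055 and 0.128 m), for 0.2 s.
At the end, for the whole second after the job is handed in: Every plate is inside the box, its centre under 128 mm in the box frame; the bar lies across both saddles (centre within 8 mm across, 16 mm along, 7 mm in height of the cradle, within 0.08 rad of the slot's line), at rest; the brush rest is within 30 mm of its start (all of step 2 and x of bar_mid in the frame of return_box between -0.008 and 0.008 m and y of bar_mid in the frame of return_box between -0.016 and 0.016 m and z of bar_mid in the frame of return_box between 0.184 and 0.198 m and angle between the y axis of bar_mid and the y axis of return_box, either way round below 0.08 rad and linear speed of keeper_bar below 0.02 m/s and distance of rest_block_mid from where it was at the start of the episode below 0.03 m); the robot touches nothing.
It fails at once if the brush rest is knocked away (moved more than 40 mm) (distance of rest_block_mid from where it was at the start of the episode above 0.04 m).
Of plate_1, plate_2, plate_3, plate_4 only 3 to 4 are there at a start; the rules pass over those that are not, and their reading is None.
At some moment in a run one of keeper_bar may be knocked a few centimetres aside while the robot is not near it.
It also fails if it takes over 210 s, if anything falls off the work surface, if the arm or the gripper's body presses on something with over 40 N, if the wrist force passes 120 N, or if a joint passes its speed limit or range.

ROBOT

A 6-joint arm with a two-finger parallel gripper is mounted at the origin on a cart in front of the work surface, level with it; the furniture and walls round the work are solid. World frame = base frame: x ahead of the robot, y to its left, z up, the work surface at z = 0. Lengths are in m, angles in rad, forces in N, time in s.
With the tool pointing down it reaches from about 0.35 to 0.775 m from the base axis. Payload 7.3 kg.
Tool frame: the origin (TCP) lies on the centre line of the jaws, within the pads' length; the fingertips stand 11 mm ahead of it and the grasp point (between the pads) lies 8 mm behind it; y points along the fingers, z is the direction in which the jaws open and shut, and the axes are right-handed (so a half turn about y gives the same grasp; the last joint's range is limited). The gripper opens to 92 mm and grips with 3 to 60 N. Pads are 19 mm wide; open, the fingers measure 130 mm over their backs; the gripper's body (75 mm by 190 mm) begins 47 mm behind the grasp point.
Start: joints at [-0.146, 0.342, 1.524, -0, 1.275, -0.146], TCP at [0.525, 0, 0.198] pointing down, gripper open.
Joint ranges: [-2.53, 2.53], [-0.77, 2.02], [0.04, 2.7], [-1, 4.14], [0.28, 2.66], [-3.11, 3.11]. Speed limits (rad/s): [2.57, 2.57, 3.14, 3.14, 3.14, 3.14].

INTERFACE

Orientations are given as [roll, pitch, yaw] about the fixed x, y, z axes, in that order (R = Rz(yaw) Ry(pitch) Rx(roll)).
In Python, from cell import robot, cams gives the robot as it stands.
- The arm moves only by the tool apply_moves, never from a script. Its argument "plan" is a list of rows, each a list of 7 numbers: the shift along the tool's x, y, z in m, then the turn, a rotation vector about the tool's x, y, z in degrees, then the gripper command: -1 is fully open, 1 is shut, values between are in proportion. A call has exactly 5 rows; each row is the pose to reach, as a shift and turn from the pose commanded when the call began, along the tool's axes at that moment; what a row does not reach only later rows make up. A row lasts 1/8 s, in which the tool goes at most 62.5 mm and 10.7 degrees, less where a joint would pass 70% of its speed; a pose out of reach is approached as far as the arm can. A call with a gripper value outside its range is refused whole. The fingers move at their own pace and stop on an object; "squeeze" is the grip in N (left out, the last holds). Time passes only in rows, so rows that repeat a pose let the fingers close, or fill a call up. It gives the time, the measured TCP pose, the force and the opening at its end, in the units of the state.
- robot.observe(): the state, without advancing time (a new reading comes with each control period).
- cams.read_camera(name): name is "scene" or "side" or "wrist"; returns the picture (480x640x3 uint8, blue, green, red); there is no depth.
- cams.calibration(name): a dict with "fx", "fy", "cx", "cy" (pixels), "extrinsics" (4x4, takes a point from world to camera coordinates); the wrist camera has in their place "T_tool_cam" (4x4, takes a point from camera to tool coordinates, whose origin is the TCP and whose axes are the tool frame's). Camera axes: x right, y up, looking along -z (the intrinsics and any distortion apply to the point x, -y, -z); pixel columns grow to the right and rows downward; lengths in m; the calibration is good to about 2 mm. A picture is of the moment at which its call begins: read the wrist's pose just before it. calibration takes no time and is no camera call.
- robot.hand_in(): hands the job in, once; it reports no verdict.
The state is a dict: "time": time; "qpos": joint angles; "qvel": joint speeds; "joint_efforts": joint torques, N m; "tool_pos": TCP position; "tool_rot": TCP orientation; "contact_force": force on the tool from outside, world axes, zero at the start; "torque": the same for the moment, N m; "opening": finger opening in m.
Only numpy, scipy, OpenCV 4.12 (cv2) and the standard library are available. Lean on these libraries where they do the work, as an engineer would, in place of code of your own. Each camera call takes 0.05 s, during which the arm holds its last target. There are 200 camera calls.

## Working session

There is one attempt and no reset: what is moved stays moved. The work goes in short steps, Python scripts to look and compute and a tool call to move; the robot and the scene stay as the last step left them, time stands still between calls to the robot, and variables do not carry over. Pictures are saved under pics/ and viewed, about 12 in all and at most 16, crops included, and the job is handed in when it is done.

Besides the shell and the picture viewer there is one more tool, called after ">>>" in YAML: its name, and indented under it one key for each argument. apply_moves: Moves the arm, as the interface text tells. Its arguments: {"type":"object","properties":{"plan":{"type":"array","items":{"type":"array","items":{"type":"number"}}},"squeeze":{"type":"number"}},"required":["plan"]}

```bash
ls; mkdir -p pics; python3 - <<'E'
from cell import robot,cams
import cv2,numpy as np
np.set_printoptions(precision=4,suppress=True)
print(robot.observe())
for n in ["scene","side","wrist"]:
    cv2.imwrite(f"pics/{n}0.png",cams.read_camera(n)); print(n,cams.calibration(n))
E
```

```text
pics
{'time': 0.0, 'qpos': array([-0.146 ,  0.3427,  1.525 ,  0.    ,  1.2754, -0.146 ]), 'qvel': array([-0.0001, -0.0021,  0.0013, -0.0025,  0.    , -0.    ]), 'joint_efforts': array([  0.0008, -43.1246, -24.422 ,   0.0718,   0.0559,  -0.0001]), 'tool_pos': array([0.5246, 0.0001, 0.1972]), 'tool_rot': array([-1.5723,  0.0002, -1.5708]), 'contact_force': array([-0.2083,  0.3244, -0.4317]), 'torque': array([ 0.0104,  0.0591, -0.028 ]), 'opening': 0.0918344395104325}
scene {'fx': 484.61045697228406, 'fy': 484.61045697228406, 'cx': 313.2260389592892, 'cy': 237.45531169661385, 'extrinsics': array([[ 0.8667, -0.4981,  0.025 , -0.3116],
       [ 0.2508,  0.4786,  0.8414, -0.3061],
       [-0.4311, -0.7231,  0.5398, -0.7148],
       [ 0.    ,  0.    ,  0.    ,  1.    ]])}
side {'fx': 471.06837175173234, 'fy': 471.06837175173234, 'cx': 318.7825697061556, 'cy': 237.38397262289197, 'extrinsics': array([[-0.8872, -0.4614,  0.0103,  0.4683],
       [ 0.3106, -0.5805,  0.7527, -0.1389],
       [-0.3413,  0.6709,  0.6583, -1.0497],
       [ 0.    ,  0.    ,  0.    ,  1.    ]])}
wrist {'fx': 338.9908606161104, 'fy': 338.9908606161104, 'cx': 325.71545636175426, 'cy': 237.34896771367718, 'T_tool_cam': array([[ 0.0006, -0.9555, -0.2951, -0.0807],
       [-0.0007,  0.2951, -0.9555, -0.1874],
       [ 1.    ,  0.0008, -0.0005,  0.0005],
       [ 0.    ,  0.    ,  0.    ,  1.    ]])}
```

View pics/scene0.png

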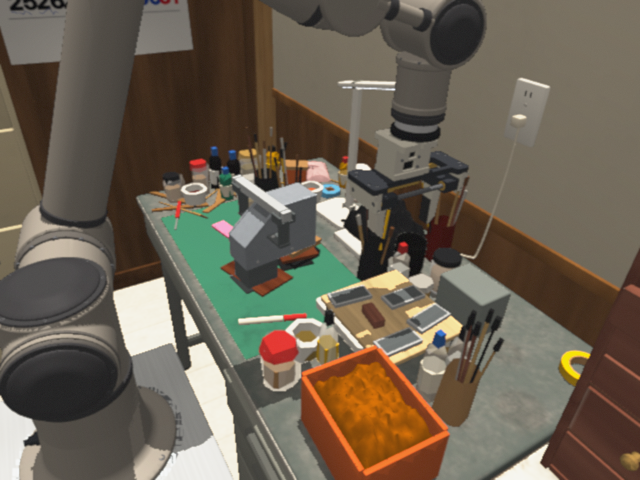

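View pics/side0.png

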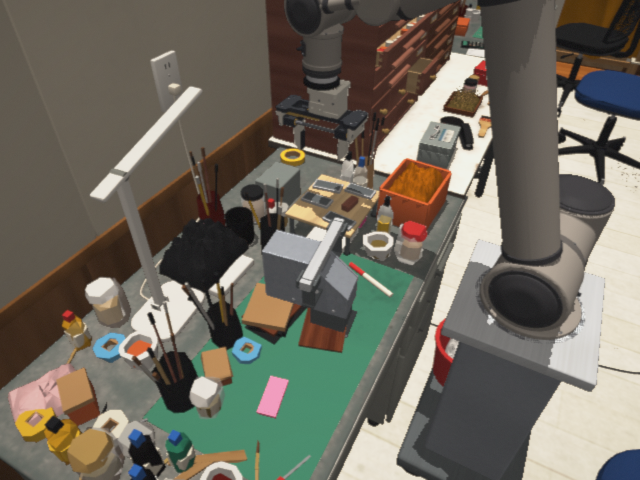

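View pics/wrist0.png

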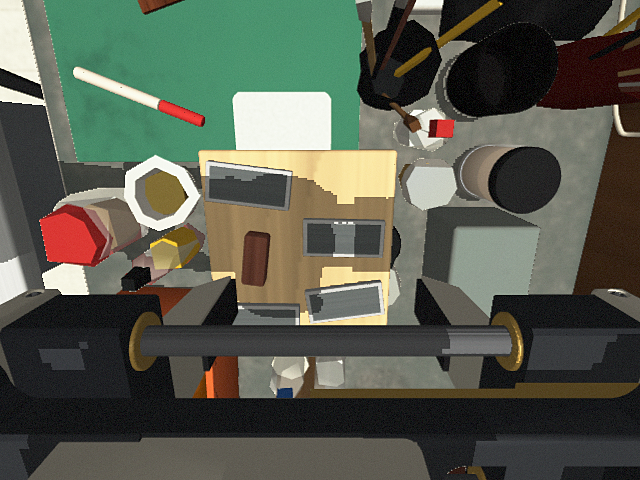

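The wrist view shows four plates at about (249,186), (344,238), (345,301) and (265,315, half hidden), with the brush rest at (256,258). The pink tile on the mat is a decoy. The box and bar are at about (265,225) in the scene view and (310,270) in the side view. I'll zoom in on the box next.

```bash
cat > h.py <<'E'
import numpy as np,cv2
from cell import robot,cams
from scipy.spatial.transform import Rotation as R
np.set_printoptions(precision=4,suppress=True)
def pose():
    s=robot.observe(); T=np.eye(4); T[:3,:3]=R.from_euler('xyz',s['tool_rot']).as_matrix(); T[:3,3]=s['tool_pos']; return T
def cam(n,T=None):
    c=cams.calibration(n)
    M=np.linalg.inv(c['extrinsics']) if n!='wrist' else T@c['T_tool_cam']
    return c,M
def ray(n,u,v,T=None):
    c,M=cam(n,T); d=np.array([(u-c['cx'])/c['fx'],-(v-c['cy'])/c['fy'],-1]); return M[:3,3],M[:3,:3]@d
def onz(n,u,v,z,T=None):
    o,d=ray(n,u,v,T); return o+d*(z-o[2])/d[2]
def proj(n,P,T=None):
    c,M=cam(n,T); p=np.linalg.inv(M)@np.r_[P,1]; return np.array([c['cx']-c['fx']*p[0]/p[2],c['cy']+c['fy']*p[1]/p[2]])
def tri(obs):
    A=np.zeros((3,3));b=np.zeros(3)
    for o,d in obs:
        d=d/np.linalg.norm(d);Q=np.eye(3)-np.outer(d,d);A+=Q;b+=Q@o
    return np.linalg.solve(A,b)
E
python3 - <<'E'
from h import *
a=cv2.imread('pics/scene0.png')[165:305,210:340];b=cv2.imread('pics/side0.png')[205:365,240:400]
a=cv2.resize(a,None,fx=3,fy=3,interpolation=2);b=cv2.resize(b,None,fx=2.5,fy=2.5,interpolation=2)
o=np.zeros((420,800,3),np.uint8);o[:a.shape[0],:390]=a;o[:400,395:795]=b;cv2.imwrite('pics/box.png',o)
T=pose()
for p in [(208,161),(291,169),(289,209),(207,200),(249,186),(344,238),(345,301),(265,315)]: print(p,onz('wrist',*p,.083,T))
print('rest',onz('wrist',256,258,.093,T),'riser',onz('wrist',200,151,.075,T),onz('wrist',396,151,.075,T))
for p in [(190,270),(245,305),(150,205),(225,228)]: print('scene mat',p,onz('scene',*p,0))
for p in [(330,390),(272,397),(310,470),(250,480)]: print('side mat',p,onz('side',*p,0))
E
```

```text
(208, 161) [0.4228 0.0572 0.083 ]
(291, 169) [0.4949 0.0503 0.083 ]
(289, 209) [0.4919 0.0145 0.083 ]
(207, 200) [0.4183 0.0229 0.083 ]
(249, 186) [0.457  0.0354 0.083 ]
(344, 238) [ 0.5423 -0.0131  0.083 ]
(345, 301) [ 0.5443 -0.0783  0.083 ]
(265, 315) [ 0.4643 -0.0939  0.083 ]
rest [ 0.4613 -0.0291  0.093 ] riser [0.4138 0.0653 0.075 ] [0.5876 0.0652 0.075 ]
scene mat (190, 270) [0.2481 0.3578 0.    ]
scene mat (245, 305) [0.3089 0.1905 0.    ]
scene mat (150, 205) [0.2452 0.6963 0.    ]
scene mat (225, 228) [0.3818 0.4897 0.    ]
side mat (330, 390) [ 0.2928  0.4067 -0.    ]
side mat (272, 397) [0.3806 0.4692 0.    ]
side mat (310, 470) [0.2572 0.5513 0.    ]
side mat (250, 480) [0.335  0.6097 0.    ]
```

View pics/box.png

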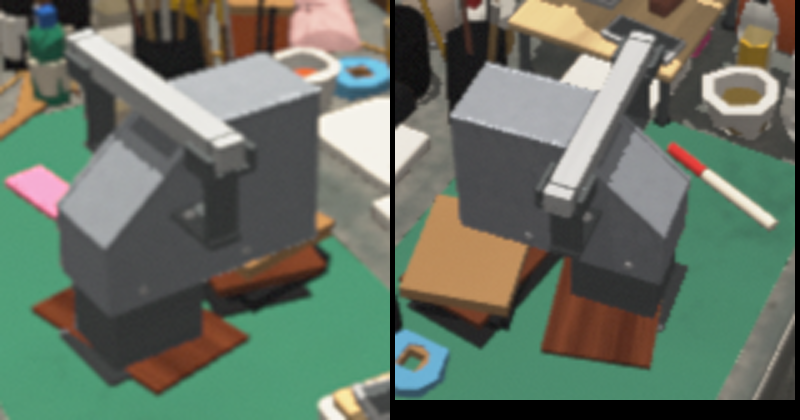

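The crop shows the bar lying across both saddles, with its top-face ends near scene px (286,212) and (236,176), and side px (340,219) and (307,280).

```bash
python3 - <<'E'
from h import *
r=[(286,212.3),(340,218.6)];l=[(236.3,176),(307.2,279.8)]
E=[]
for s,d in (r,l):
    P=tri([ray('scene',*s),ray('side',*d)]);E.append(P);print('tri',P,'scene@.201',onz('scene',*s,.201),'side',onz('side',*d,.201))
d=E[1]-E[0];print(np.linalg.norm(d),(E[0]+E[1])/2,np.degrees(np.arctan2(-d[0],d[1])))
E
```

```text
tri [0.3937 0.1715 0.2041] scene@.201 [0.3965 0.1765 0.201 ] side [0.395  0.1682 0.201 ]
tri [0.3695 0.3516 0.2069] scene@.201 [0.3738 0.3632 0.201 ] side [0.3724 0.3466 0.201 ]
0.18171285290036965 [0.3816 0.2616 0.2055] 7.652851694730931
```

>>> apply_moves:
  plan:
    - [0,-0.06,0,0,0,0,-1]
    - [0,-0.11,0,0,0,0,-1]
    - [-0.05,-0.11,-0.03,0,0,0,-1]
    - [-0.1,-0.11,-0.06,0,0,0,-1]
    - [-0.16,-0.11,-0.09,0,0,0,-1]

```text
time: 0.78
tool_pos: [0.4359, 0.157, 0.3077]
tool_rot: [-1.571, 0.0, -1.572]
contact_force: [1.2, 0.3, 0.5]
opening: 0.0918
```

>>> apply_moves:
  plan:
    - [-0.05,0,-0.025,0,0,0,-1]
    - [-0.1,0,-0.05,0,-4,0,-1]
    - [-0.1,0,-0.05,0,-7.5,0,-1]
    - [-0.1,0,-0.05,0,-7.5,0,-1]
    - [-0.1,0,-0.05,0,-7.5,0,-1]

```text
time: 1.4
tool_pos: [0.3873, 0.2554, 0.3077]
tool_rot: [-1.571, -0.0, -1.442]
contact_force: [0.3, -0.3, 0.4]
opening: 0.0917
```

```bash
python3 - <<'E'
from h import *
T=pose();np.save('T1.npy',T);print(T,robot.observe()['time']);cv2.imwrite('pics/w1.png',cams.read_camera('wrist'))
for p in [(268,376),(288,380),(277,417),(258,410)]: print(onz('side',*p,0))
E
```

```text
[[ 0.1284 -0.0002  0.9917  0.3873]
 [-0.9917 -0.0003  0.1284  0.2554]
 [ 0.0002 -1.     -0.0002  0.3077]
 [ 0.      0.      0.      1.    ]] 1.4
[0.4105 0.4354 0.    ]
[0.3725 0.425  0.    ]
[0.3523 0.4982 0.    ]
[0.3894 0.5027 0.    ]
```

View pics/w1.png

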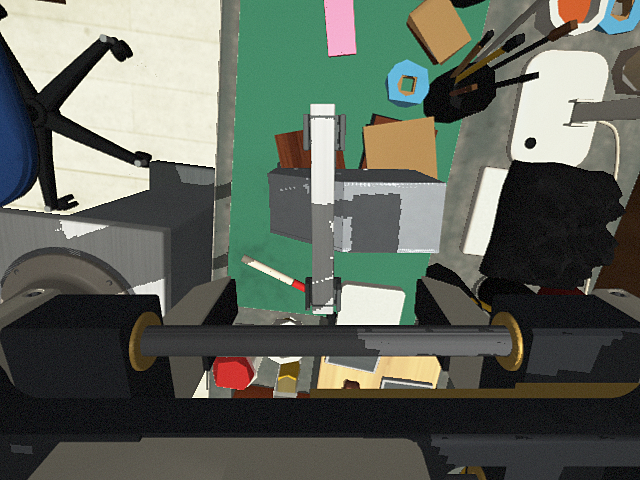

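The wrist view shows the bar from (322,104) to (323,313), in line with the tool.

```bash
python3 - <<'E'
from h import *
T=np.load('T1.npy')
a=onz('wrist',322.5,104.5,.201,T);b=onz('wrist',324,313,.201,T)
print(a,b,np.linalg.norm(a-b),(a+b)/2,np.degrees(np.arctan2(b[0]-a[0],a[1]-b[1])))
print(np.linalg.inv(T)@np.r_[(a+b)/2-[0,0,.01],1])
for p in [(232,100),(232,300)]: print(onz('wrist',*p,0,T))
E
```

```text
[0.3724 0.3567 0.201 ] [0.3976 0.1686 0.201 ] 0.1898572937847013 [0.385  0.2626 0.201 ] 7.623178338210374
[-0.0075  0.1167 -0.0013  1.    ]
[0.2462 0.3612 0.    ]
[0.2603 0.0589 0.    ]
```

>>> apply_moves:
  plan:
    - [-0.008,0.04,-0.001,0,0,0,-0.3]
    - [-0.008,0.09,-0.001,0,0,0,-0.3]
    - [-0.008,0.109,-0.001,0,0,0,-0.3]
    - [-0.008,0.109,-0.001,0,0,0,-0.3]
    - [-0.008,0.109,-0.001,0,0,0,1]
  squeeze: 30

```text
time: 2.08
tool_pos: [0.3859, 0.2637, 0.1999]
tool_rot: [-1.569, 0.001, -1.441]
contact_force: [0.3, -0.0, 0.7]
opening: 0.0536
```

>>> apply_moves:
  plan:
    - [0,0,0,0,0,0,1]
    - [0,0,0,0,0,0,1]
    - [0,0,0,0,0,0,1]
    - [0,0,0,0,0,0,1]
    - [0,-0.02,0,0,0,0,1]

```text
time: 2.7
tool_pos: [0.3842, 0.2633, 0.2179]
tool_rot: [-1.574, -0.001, -1.44]
contact_force: [-0.1, -0.2, 0.0]
opening: 0.0042
```

```bash
python3 - <<'E'
from h import *
T=pose();np.save('T2.npy',T);print(T[:3,3],robot.observe()['opening'])
a=cams.read_camera('scene')[140:310,200:400];b=cams.read_camera('side')[200:370,240:400]
w=cams.read_camera('wrist');cv2.imwrite('pics/w2.png',w)
o=np.zeros((600,800,3),np.uint8)
o[:340,:400]=cv2.resize(a,(400,340));o[:340,400:720]=cv2.resize(b,(320,340));o[340:600,:347]=cv2.resize(w,(347,260));cv2.imwrite('pics/c2.png',o)
E
```

```text
[0.3842 0.2633 0.2179] 0.004210896411956718
```

View pics/c2.png

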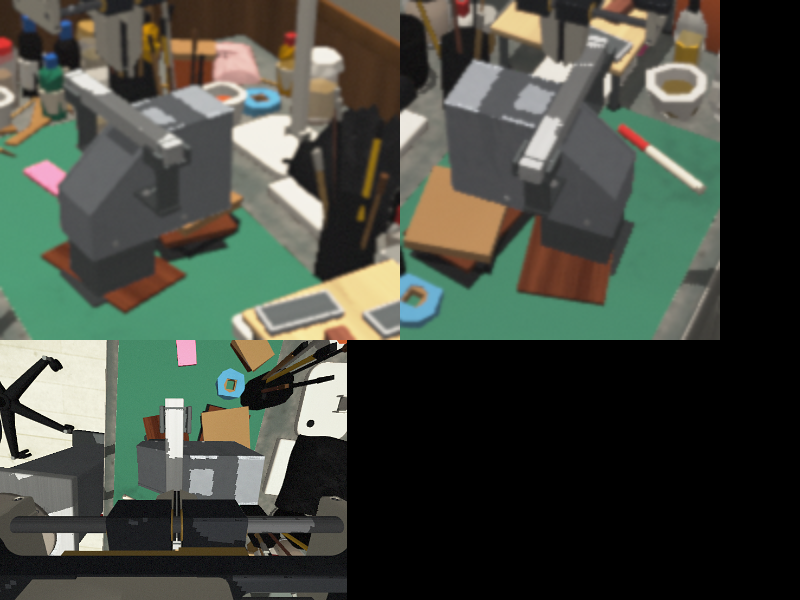

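The bar is still on the saddles, and the closed fingers look well above it. I'll check where the tip should project.

```bash
python3 - <<'E'
from h import *
T=np.load('T2.npy')
tip=T[:3,3]+.011*T[:3,1]
for n in ('scene','side'):
    p=proj(n,tip);print(n,p, (p-[200,140])*2 if n=='scene' else (p-[240,200])*2+[400,0])
print('wrist tip',proj('wrist',tip,T))
s=cams.read_camera('scene')[60:300,160:460];b=cams.read_camera('side')[60:320,210:410]
o=np.zeros((480,800,3),np.uint8);o[:336,:420]=cv2.resize(s,(420,336));o[:480,425:794]=cv2.resize(b,(369,480));cv2.imwrite('pics/c3.png',o)
E
```

```text
scene [260.3548 191.7576] [120.7095 103.5153]
side [323.1841 246.4289] [566.3683  92.8578]
wrist tip [324.5671 266.6694]
```

View pics/c3.png

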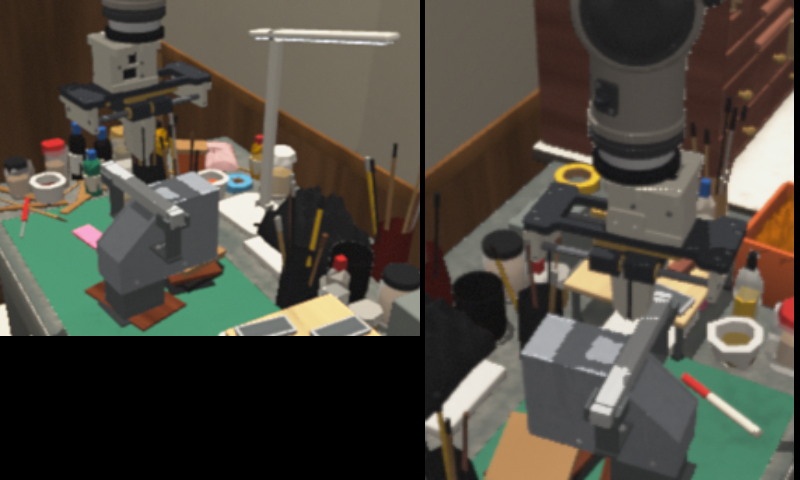

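```bash
python3 - <<'E'
from h import *
w=cv2.imread('pics/w2.png')[180:420,240:410];s=cams.read_camera('scene')[120:240,210:310];b=cams.read_camera('side')[180:300,270:370]
o=np.zeros((600,800,3),np.uint8);o[:480,:340]=cv2.resize(w,(340,480));o[:300,345:595]=cv2.resize(s,(250,300));o[300:600,345:595]=cv2.resize(b,(250,300));cv2.imwrite('pics/c4.png',o)
E
```

```text
(no output)
```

View pics/c4.png

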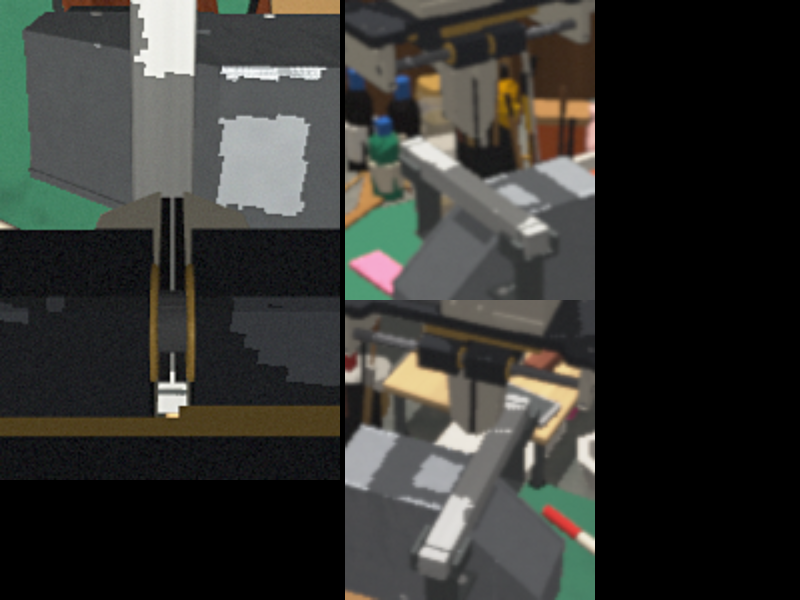

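```bash
python3 - <<'E'
from h import *
T=pose();print(T)
print(tri([ray('scene',266,190),ray('side',318,232)]))
for n in('scene','side'):
    c,M=cam(n);print(n,M[:3,3])
    # finger top near carriage: 60 mm behind TCP
    print(proj(n,T[:3,3]-.06*T[:3,1]),proj(n,T[:3,3]))
# finger back corners in wrist
for u,v in[(325,277)]:
    for y in(-.04,-.02,0,.011): print(y,proj('wrist',(T@[0,y,0,1])[:3],T),proj('wrist',(T@[-.01,y,0,1])[:3],T))
E
```

```text
[[ 0.1305 -0.001   0.9914  0.3847]
 [-0.9914 -0.0005  0.1305  0.2635]
 [ 0.0004 -1.     -0.0011  0.2181]
 [ 0.      0.      0.      1.    ]]
[0.3965 0.2493 0.2194]
scene [ 0.0387 -0.5256  0.6512]
[259.3128 158.2193] [260.3619 186.5821]
side [0.1003 0.8396 0.7907]
[323.4851 216.1841] [322.9696 241.8781]
-0.04 [324.3045 306.3364] [324.2658 287.5679]
-0.02 [324.4255 288.273 ] [324.3929 271.1929]
0 [324.5238 273.6121] [324.4956 257.948 ]
0.011 [324.5703 266.6678] [324.5442 251.6886]
```

The side and wrist views both put the real fingertips well behind where the spec says, about 27 mm behind the TCP. I'll reopen and go down in small steps, watching the force.

>>> apply_moves:
  plan:
    - [0,0,0,0,0,0,-0.3]
    - [0,0,0,0,0,0,-0.3]
    - [0,0,0,0,0,0,-0.3]
    - [0,0.01,0,0,0,0,-0.3]
    - [0,0.02,0,0,0,0,-0.3]

```text
time: 3.68
tool_pos: [0.3848, 0.2636, 0.1979]
tool_rot: [-1.571, -0.0, -1.44]
contact_force: [-0.5, -0.2, -0.1]
opening: 0.046
```

>>> apply_moves:
  plan:
    - [0,0.003,0,0,0,0,-0.3]
    - [0,0.006,0,0,0,0,-0.3]
    - [0,0.009,0,0,0,0,-0.3]
    - [0,0.012,0,0,0,0,-0.3]
    - [0,0.012,0,0,0,0,-0.3]

```text
time: 4.3
tool_pos: [0.3849, 0.2637, 0.1867]
tool_rot: [-1.571, -0.0, -1.44]
contact_force: [0.5, -0.1, -0.6]
opening: 0.0596
```

>>> apply_moves:
  plan:
    - [0,0.003,0,0,0,0,-0.3]
    - [0,0.006,0,0,0,0,-0.3]
    - [0,0.01,0,0,0,0,-0.3]
    - [0,0.013,0,0,0,0,-0.3]
    - [0,0.013,0,0,0,0,-0.3]

```text
time: 4.92
tool_pos: [0.3849, 0.2637, 0.1735]
tool_rot: [-1.571, -0.0, -1.44]
contact_force: [-0.5, 0.0, -0.5]
opening: 0.0596
```

>>> apply_moves:
  plan:
    - [0,0.003,0,0,0,0,-0.3]
    - [0,0.006,0,0,0,0,-0.3]
    - [0,0.009,0,0,0,0,-0.3]
    - [0,0.012,0,0,0,0,-0.3]
    - [0,0.012,0,0,0,0,-0.3]

```text
time: 5.55
tool_pos: [0.3849, 0.2636, 0.1615]
tool_rot: [-1.571, -0.0, -1.44]
contact_force: [-0.2, -0.3, 0.4]
opening: 0.0598
```

>>> apply_moves:
  plan:
    - [0,0,0,0,0,0,1]
    - [0,0,0,0,0,0,1]
    - [0,0,0,0,0,0,1]
    - [0,0,0,0,0,0,1]
    - [0,0,0,0,0,0,1]

```text
time: 6.18
tool_pos: [0.3849, 0.2637, 0.1618]
tool_rot: [-1.571, -0.0, -1.44]
contact_force: [-1.3, -0.6, 0.8]
opening: 0.0199
```

The bar is gripped at 19.9 mm, so the true tip is about 27 mm behind the reported TCP. I'll lift the bar and carry it to the mat.

>>> apply_moves:
  plan:
    - [0,-0.015,0,0,0,0,1]
    - [0,-0.04,0,0,0,0,1]
    - [0,-0.06,0,0,0,0,1]
    - [-0.04,-0.06,-0.012,0,0,0,1]
    - [-0.09,-0.06,-0.028,0,0,0,1]

```text
time: 6.8
tool_pos: [0.3456, 0.3497, 0.2219]
tool_rot: [-1.57, -0.0, -1.442]
contact_force: [0.7, -0.1, -1.8]
opening: 0.0193
```

>>> apply_moves:
  plan:
    - [-0.05,0,-0.016,0,0,0,1]
    - [-0.09,0,-0.027,0,0,0,1]
    - [-0.106,0.02,-0.032,0,0,0,1]
    - [-0.106,0.07,-0.032,0,0,0,1]
    - [-0.106,0.12,-0.032,0,0,0,1]

```text
time: 7.42
tool_pos: [0.2996, 0.4505, 0.1004]
tool_rot: [-1.57, 0.0, -1.439]
contact_force: [-0.4, -0.2, -2.4]
opening: 0.0199
```

>>> apply_moves:
  plan:
    - [0,0.04,0,0,0,0,1]
    - [0,0.07,0,0,0,0,1]
    - [0,0.095,0,0,0,0,1]
    - [0,0.105,0,0,0,0,1]
    - [0,0.105,0,0,0,0,1]

```text
time: 8.05
tool_pos: [0.2998, 0.45, -0.0035]
tool_rot: [-1.572, -0.001, -1.44]
contact_force: [0.1, 0.2, -1.1]
opening: 0.0197
```

>>> apply_moves:
  plan:
    - [0,0.004,0,0,0,0,1]
    - [0,0.008,0,0,0,0,1]
    - [0,0.012,0,0,0,0,1]
    - [0,0.015,0,0,0,0,1]
    - [0,0.015,0,0,0,0,1]

```text
time: 8.68
tool_pos: [0.2998, 0.4501, -0.0184]
tool_rot: [-1.571, -0.0, -1.44]
contact_force: [-0.1, 0.1, -1.5]
opening: 0.0197
```

>>> apply_moves:
  plan:
    - [0,0,0,0,0,0,0.1]
    - [0,0,0,0,0,0,0.1]
    - [0,0,0,0,0,0,0.1]
    - [0,0,0,0,0,0,0.1]
    - [0,-0.04,0,0,0,0,0.1]

```text
time: 9.3
tool_pos: [0.2985, 0.4484, 0.0199]
tool_rot: [-1.576, -0.004, -1.44]
contact_force: [0.9, 0.5, 0.1]
opening: 0.0414
```

>>> apply_moves:
  plan:
    - [0,-0.05,0,0,0,0,0]
    - [0,-0.11,0,0,0,0,0]
    - [0,-0.17,0,0,0,0,0]
    - [0.01,-0.23,0.01,0,0,0,0]
    - [0.06,-0.26,0.03,0,0,0,0]

```text
time: 9.93
tool_pos: [0.3379, 0.396, 0.2853]
tool_rot: [-1.566, 0.004, -1.436]
contact_force: [0.8, -0.6, -1.1]
opening: 0.0457
```

>>> apply_moves:
  plan:
    - [0.05,0,0.015,0,0,0,0]
    - [0.11,0,0.03,0,0,0,0]
    - [0.14,0,0.03,0,0,0,0]
    - [0.14,0,0.03,0,0,0,0]
    - [0.14,0,0.03,0,0,0,0]

```text
time: 10.55
tool_pos: [0.3855, 0.2604, 0.282]
tool_rot: [-1.57, 0.001, -1.44]
contact_force: [-0.7, -0.4, 0.8]
opening: 0.0459
```

```bash
python3 - <<'E'
from h import *
T=pose();np.save('T3.npy',T);print(T,robot.observe()['time']);cv2.imwrite('pics/w3.png',cams.read_camera('wrist'))
E
```

```text
[[ 0.1305  0.0003  0.9914  0.3855]
 [-0.9914  0.0006  0.1305  0.2604]
 [-0.0006 -1.      0.0004  0.282 ]
 [ 0.      0.      0.      1.    ]] 10.55
```

View pics/w3.png

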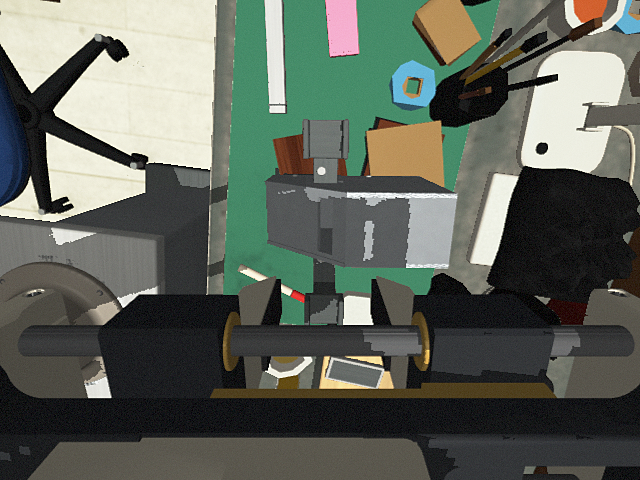

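The bar is down on the mat at about (275,55) and well clear of the box. The slot shows as a dark rectangle, u 319–333 and v 199–253.

```bash
python3 - <<'E'
from h import *
T=np.load('T3.npy')
im=cv2.imread('pics/w3.png');print(im[226,312:340,:].mean(1).astype(int),im[190:262:3,326,:].mean(1).astype(int))
for p,z in [((319,199),.159),((319,253),.159),((333,199),.171),((333,253),.171),((326,226),.165)]: print(p,onz('wrist',*p,z,T))
print('saddle lips',onz('wrist',303,137,.193,T),onz('wrist',347,137,.193,T))
print(proj('wrist',(T@[0,0.02,0,1])[:3],T))
# box edges on top
print('bar end',onz('wrist',277,107,.02,T))
E
```

```text
[86 86 85 86 85 77 73 74 86 93 92 88 95 92 90 97 97 92 92 92 89 85 88 87
 88 86 88 89] [154 144 150  86  94  93  89  94  90  92  94  90  90  56  53  62  55  58
  57  61  62  76  82  89]
(319, 199) [0.3773 0.2814 0.159 ]
(319, 253) [0.3839 0.2288 0.159 ]
(333, 199) [0.3896 0.2853 0.171 ]
(333, 253) [0.3965 0.2348 0.171 ]
(326, 226) [0.3869 0.2582 0.165 ]
saddle lips [0.3586 0.3349 0.193 ] [0.3927 0.3394 0.193 ]
[324.603  261.4753]
bar end [0.3121 0.3628 0.02  ]
```

>>> apply_moves:
  plan:
    - [0.055,-0.02,-0.005,0,10,0,-0.6]
    - [0.115,-0.02,-0.01,0,20,0,-0.6]
    - [0.175,-0.02,-0.014,0,30,0,-0.6]
    - [0.235,-0.02,-0.02,0,40,0,-0.6]
    - [0.289,-0.02,-0.024,0,50,0,-0.6]

```text
time: 11.22
tool_pos: [0.3997, -0.0308, 0.302]
tool_rot: [-1.57, 0.001, -2.317]
contact_force: [0.6, -0.2, 1.3]
opening: 0.0734
```

>>> apply_moves:
  plan:
    - [0,0,0,0,10,0,-0.6]
    - [0,0,0,0,20,0,-0.6]
    - [0,0,0,0,30,0,-0.6]
    - [0,0,0,0,40,0,-0.6]
    - [0,0,0,0,47.5,0,-0.6]

```text
time: 11.85
tool_pos: [0.3999, -0.0289, 0.3017]
tool_rot: [-1.571, -0.0, 3.139]
contact_force: [-0.1, 0.3, -0.3]
opening: 0.0735
```

```bash
python3 - <<'E'
from h import *
T=pose();np.save('T4.npy',T);print(T,robot.observe()['qpos']);cv2.imwrite('pics/w4.png',cams.read_camera('wrist'))
E
```

```text
[[-1.     -0.     -0.0028  0.3999]
 [ 0.0028  0.0003 -1.     -0.0289]
 [ 0.     -1.     -0.0003  0.3017]
 [ 0.      0.      0.      1.    ]] [-0.264   0.0388  1.6208  0.0003  1.4821  1.3095]
```

View pics/w4.png

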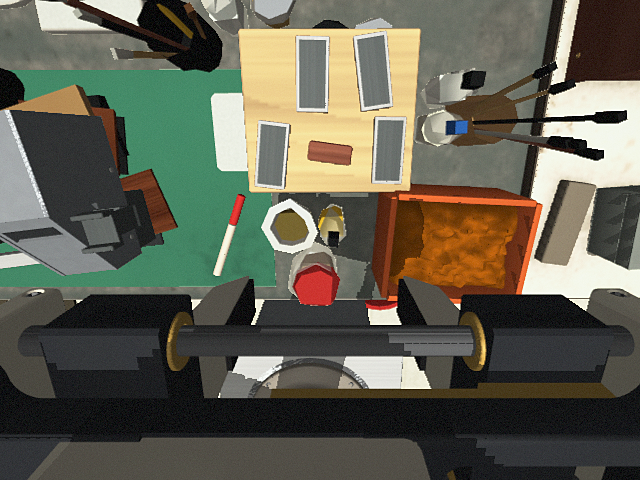

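All four plates and the brush rest show up clearly on the riser. I'll take rectangles from a mask, and check the heights of the jar and bottle.

```bash
python3 - <<'E'
from h import *
T=np.load('T4.npy');im=cv2.imread('pics/w4.png')
hsv=cv2.cvtColor(im,cv2.COLOR_BGR2HSV);roi=np.zeros(im.shape[:2],np.uint8);roi[33:189,248:416]=255
m=((hsv[...,1]<60).astype(np.uint8)*255)&roi
m=cv2.morphologyEx(m,cv2.MORPH_OPEN,np.ones((3,3)))
for c in cv2.findContours(m,cv2.RETR_EXTERNAL,cv2.CHAIN_APPROX_SIMPLE)[0]:
    if cv2.contourArea(c)<800: continue
    b=cv2.boxPoints(cv2.minAreaRect(c));w=np.array([onz('wrist',*p,.083,T)[:2] for p in b])
    e=[w[1]-w[0],w[2]-w[1]];e.sort(key=np.linalg.norm);L=e[1]*np.sign(e[1][0])
    print(w.mean(0),[np.linalg.norm(k) for k in e],'yaw',np.degrees(np.arctan2(L[1],L[0])))
print('rest',onz('wrist',330,153,.093,T))
print('jar',tri([ray('scene',279,345),ray('wrist',317,285,T)]),'bottle',tri([ray('scene',328,315),ray('wrist',333,240,T)]))
E
```

```text
[0.4559 0.0347] [np.float64(0.035768307798418206), np.float64(0.07654197125881561)] yaw -7.4276969770727
[ 0.4603 -0.1012] [np.float64(0.0356005141415131), np.float64(0.07576398658299328)] yaw -0.42909714707478896
[ 0.5414 -0.0142] [np.float64(0.0349770607883631), np.float64(0.07461398113285225)] yaw -0.029900954704528894
[ 0.5437 -0.0805] [np.float64(0.03572389731893561), np.float64(0.07608348380941293)] yaw 9.235198721235534
rest [ 0.4587 -0.0332  0.093 ]
jar [ 0.2866 -0.0149  0.0787] bottle [ 0.3646 -0.0352  0.1265]
```

```bash
cat >> h.py <<'E'
OFF=.027
def Rt(th,psi):
    th,psi=np.radians([th,psi]);f=np.array([np.cos(psi),np.sin(psi),0])
    y=np.sin(th)*f-np.cos(th)*np.array([0,0,1]);z=np.array([np.sin(psi),-np.cos(psi),0]);return np.c_[np.cross(y,z),y,z]
def go(name,tip,th,psi,T=None):
    "prints shift and turn (tool axes) from T to the pose; returns the pose"
    T=pose() if T is None else T
    G=np.eye(4);G[:3,:3]=Rt(th,psi);G[:3,3]=np.array(tip)+OFF*G[:3,1]
    D=np.linalg.inv(T)@G;print(name,'shift',D[:3,3].round(4),'turn',R.from_matrix(D[:3,:3]).as_rotvec(degrees=True).round(1));return G
E
python3 - <<'E'
from h import *
A=go('above',(.515,-.014,.125),15,0)
B=go('down',(.515,-.014,.083),15,0,A)
E
```

```text
above shift [-0.122   0.2029 -0.0157] turn [-0.  -0.4 15. ]
down shift [0.0109 0.0406 0.    ] turn [0. 0. 0.]
```

>>> apply_moves:
  plan:
    - [-0.03,0.04,-0.004,0,0,5,-0.2]
    - [-0.06,0.09,-0.008,0,0,10,-0.2]
    - [-0.09,0.14,-0.012,0,0,15,-0.2]
    - [-0.122,0.19,-0.016,0,0,15,-0.2]
    - [-0.122,0.203,-0.016,0,0,15,-0.2]

```text
time: 12.52
tool_pos: [0.5209, -0.0124, 0.0951]
tool_rot: [-1.572, 0.256, -3.138]
contact_force: [-0.2, 1.1, -0.2]
opening: 0.0551
```

>>> apply_moves:
  plan:
    - [0.005,0.02,0,0,0,0,-0.2]
    - [0.01,0.037,0,0,0,0,-0.2]
    - [0.011,0.0406,0,0,0,0,-0.2]
    - [0.011,0.0406,0,0,0,0,-0.2]
    - [0.011,0.0406,0,0,0,0,-0.2]

```text
time: 13.15
tool_pos: [0.522, -0.0139, 0.0579]
tool_rot: [-1.57, 0.264, -3.141]
contact_force: [-0.1, -0.2, 0.6]
opening: 0.0551
```

```bash
python3 - <<'E'
from h import *
T=pose();np.save('T5.npy',T);print(T);go('x',(.515,-.014,.083),15,0)
w=cams.read_camera('wrist')[150:420,190:470];s=cams.read_camera('side')[140:260,270:400]
o=np.zeros((600,800,3),np.uint8);o[:432,:448]=cv2.resize(w,(448,432));o[:320,450:796]=cv2.resize(s,(346,320));cv2.imwrite('pics/c5.png',o)
E
```

```text
[[-0.9654  0.2607  0.0005  0.522 ]
 [-0.0006 -0.0003 -1.     -0.0139]
 [-0.2607 -0.9654  0.0005  0.0579]
 [ 0.      0.      0.      1.    ]]
x shift [0.0003 0.0009 0.0001] turn [-0.   0.  -0.1]
```

View pics/c5.png

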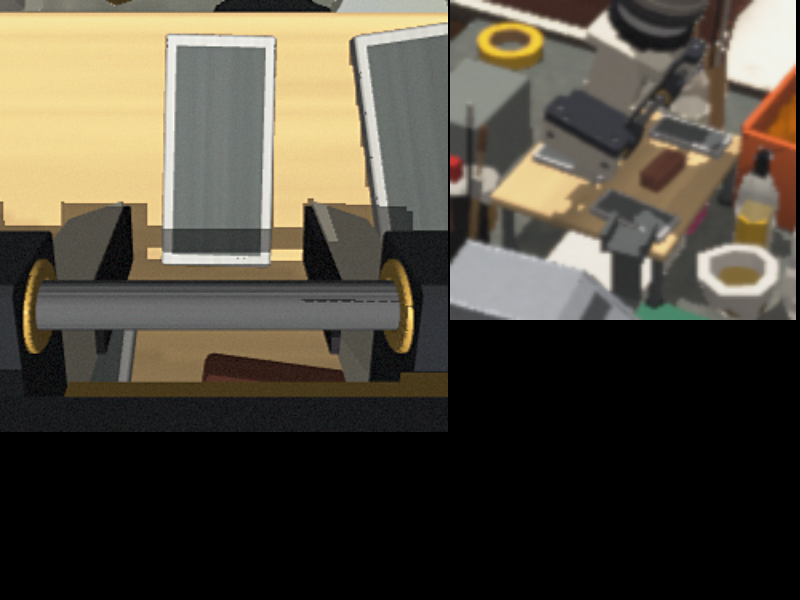

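>>> apply_moves:
  plan:
    - [0.0003,0.001,0,0,0,0,-0.2]
    - [0.0005,0.002,0,0,0,0,-0.2]
    - [0.0008,0.003,0,0,0,0,-0.2]
    - [0.0011,0.004,0,0,0,0,-0.2]
    - [0.0011,0.004,0,0,0,0,-0.2]

```text
time: 13.88
tool_pos: [0.5213, -0.0139, 0.0525]
tool_rot: [-1.571, 0.262, 3.142]
contact_force: [0.9, 0.1, -0.3]
opening: 0.0551
```

>>> apply_moves:
  plan:
    - [0,0.0005,0,0,0,0,-0.2]
    - [0,0.001,0,0,0,0,-0.2]
    - [0,0.0015,0,0,0,0,-0.2]
    - [0,0.002,0,0,0,0,-0.2]
    - [0,0.002,0,0,0,0,-0.2]

```text
time: 14.5
tool_pos: [0.5219, -0.0139, 0.0506]
tool_rot: [-1.571, 0.262, 3.142]
contact_force: [0.2, 0.2, -0.7]
opening: 0.0551
```

>>> apply_moves:
  plan:
    - [0,0.0005,0,0,0,0,-0.2]
    - [0,0.001,0,0,0,0,-0.2]
    - [0,0.0015,0,0,0,0,-0.2]
    - [0,0.002,0,0,0,0,-0.2]
    - [0,0.002,0,0,0,0,-0.2]

```text
time: 15.12
tool_pos: [0.5223, -0.0139, 0.0493]
tool_rot: [-1.571, 0.262, -3.141]
contact_force: [-3.9, 0.7, 7.8]
opening: 0.0551
```

>>> apply_moves:
  plan:
    - [0,0,0,0,0,0,1]
    - [0,0,0,0,0,0,1]
    - [0,0,0,0,0,0,1]
    - [0,0,0,0,0,0,1]
    - [0,0,0,0,0,0,1]

```text
time: 15.75
tool_pos: [0.5232, -0.0141, 0.0494]
tool_rot: [-1.57, 0.264, -3.141]
contact_force: [-0.1, 0.9, 6.3]
opening: 0.0355
```

Contact came at TCP z 0.0496, so the tip offset is 29 mm. The plate is gripped at 35.5 mm. Next is the insertion path.

```bash
cat >> h.py <<'E'
OFF=.029
S=np.array([.3865,.259,.165]);YB=np.radians(7.6)
def plate(c,yaw,z=.079):
    P=np.eye(4);P[:3,:3]=R.from_euler('z',yaw,degrees=True).as_matrix();P[:3,3]=[*c,z];return P
def ins(s,Prel,lift=0):
    f=np.array([np.cos(YB),np.sin(YB),0]);y=np.array([-np.sin(YB),np.cos(YB),0]);a=np.radians(50)
    d=np.cos(a)*f-np.sin(a)*np.array([0,0,1]);P=np.eye(4);P[:3,:3]=np.c_[d,y,np.cross(d,y)];P[:3,3]=S+s*d+[0,0,lift]
    return P@np.linalg.inv(Prel)
def delta(name,T,G):
    D=np.linalg.inv(T)@G;print(name,'TCP',G[:3,3].round(3),'shift',D[:3,3].round(4),'turn',R.from_matrix(D[:3,:3]).as_rotvec(degrees=True).round(1))
E
python3 - <<'E'
from h import *
T=pose();Pr=np.linalg.inv(T)@plate((.541,-.0141),0);np.save('Pr2.npy',Pr);print(Pr)
U=T.copy();U[2,3]+=.2;delta('up',T,U)
A=ins(-58,Pr,0) if 0 else ins(-.058,Pr,.03);delta('pre+30 from up',U,A);B=ins(-.05,Pr);delta('pre',A,B);C=ins(.008,Pr);delta('in',B,C)
print(robot.observe()['qpos'])
E
```

```text
[[-0.9654 -0.0001 -0.2609 -0.0248]
 [ 0.2609 -0.0004 -0.9654 -0.0239]
 [-0.     -1.      0.0004  0.    ]
 [ 0.      0.      0.      1.    ]]
up TCP [ 0.523 -0.014  0.249] shift [-0.0522 -0.1931  0.0001] turn [ 0. -0.  0.]
pre+30 from up TCP [0.316 0.25  0.234] shift [ 0.2043 -0.0394 -0.2637] turn [  1.3  -7.8 -49.9]
pre TCP [0.321 0.25  0.198] shift [-0.0249  0.0267 -0.    ] turn [0. 0. 0.]
in TCP [0.358 0.255 0.153] shift [-0.056   0.0151 -0.    ] turn [0. 0. 0.]
[-0.2095  0.3972  1.9761  0.1101  0.5124  1.2722]
```

>>> apply_moves:
  plan:
    - [-0.003,-0.01,0,0,0,0,1]
    - [-0.015,-0.057,0,0,0,0,1]
    - [-0.03,-0.11,0,0,0,0,1]
    - [-0.045,-0.165,0,0,0,0,1]
    - [-0.052,-0.193,0,0,0,0,1]
  squeeze: 40

```text
time: 16.38
tool_pos: [0.5232, -0.014, 0.2524]
tool_rot: [-1.57, 0.266, -3.141]
contact_force: [0.1, 0.3, -0.1]
opening: 0.0352
```

>>> apply_moves:
  plan:
    - [0.03,-0.006,-0.04,0.2,-1.2,-8,1]
    - [0.065,-0.012,-0.085,0.5,-2.5,-18,1]
    - [0.1,-0.019,-0.13,0.7,-4,-28,1]
    - [0.135,-0.026,-0.175,0.9,-5.2,-38,1]
    - [0.17,-0.033,-0.22,1.1,-6.5,-46,1]

```text
time: 17.0
tool_pos: [0.3491, 0.2073, 0.2368]
tool_rot: [-1.566, -0.547, -3.031]
contact_force: [0.7, -0.3, -0.9]
opening: 0.0353
```

```bash
python3 - <<'E'
from h import *
T=pose();s=robot.observe();print(T[:3,3],s['opening'],s['time'],s['contact_force']);Pr=np.load('Pr2.npy')
A=ins(-.058,Pr,.03);delta('pre+30',T,A)
E
```

```text
[0.3491 0.2073 0.2368] 0.03527370107819185 17.0 [ 0.6792 -0.2728 -0.9243]
pre+30 TCP [0.316 0.25  0.234] shift [ 0.0229  0.0169 -0.0458] turn [ 0.5 -1.1 -3.6]
```

>>> apply_moves:
  plan:
    - [0.012,0.008,-0.023,0.2,-0.5,-2,1]
    - [0.023,0.017,-0.046,0.5,-1.1,-3.6,1]
    - [0.023,0.017,-0.046,0.5,-1.1,-3.6,1]
    - [0.023,0.017,-0.046,0.5,-1.1,-3.6,1]
    - [0.023,0.017,-0.046,0.5,-1.1,-3.6,1]

```text
time: 17.62
tool_pos: [0.317, 0.248, 0.2339]
tool_rot: [-1.571, -0.604, -3.01]
contact_force: [0.2, -0.8, -0.9]
opening: 0.035
```

```bash
python3 - <<'E'
from h import *
T=pose();np.save('T6.npy',T);Pr=np.load('Pr2.npy')
B=ins(-.05,Pr);delta('pre',T,B);C=ins(.008,Pr);delta('in',T,C)
w=cams.read_camera('wrist');cv2.imwrite('pics/w6.png',w)
P=T@Pr
for q in [(.038,.018,.004),(.038,-.018,.004),(.038,.018,-.004),(.038,-.018,-.004)]: print(proj('wrist',(P@[*q,1])[:3],T))
a=cams.read_camera('scene')[130:270,200:360]
o=np.zeros((600,800,3),np.uint8);o[:480,:480]=w[0:480,80:560];o[:280,480:800]=cv2.resize(a,(320,280));cv2.imwrite('pics/c6.png',o)
E
```

```text
pre TCP [0.321 0.25  0.198] shift [-0.0239  0.0273 -0.0017] turn [ 0.  -0.1 -0.3]
in TCP [0.358 0.255 0.153] shift [-0.0798  0.0427 -0.0018] turn [ 0.  -0.1 -0.3]
[290.7418 170.3092]
[363.5972 170.2612]
[292.3322 172.8273]
[361.8685 172.7813]
```

View pics/c6.png

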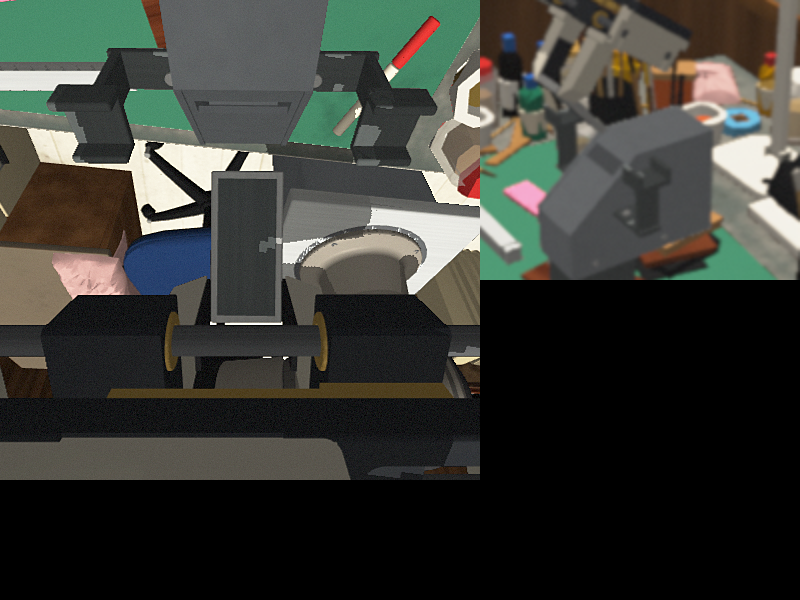

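The plate's leading edge sits at (292–362,171), which matches the prediction. The slot is at about (276–374,104). I'll check where the slot should project.

```bash
python3 - <<'E'
from h import *
T=np.load('T6.npy');f=np.array([np.cos(YB),np.sin(YB),0]);y=np.array([-np.sin(YB),np.cos(YB),0]);u=np.cos(np.radians(40))*f+np.sin(np.radians(40))*np.array([0,0,1])
for a in(-.009,.009):
    for b in(-.026,.026): print(a,b,proj('wrist',S+a*u+b*y,T))
im=cv2.imread('pics/w6.png');print(im[85:125:1,325].mean(1).astype(int),im[104,265:385:2].mean(1).astype(int))
# lid top edge z.18 x18 and front edge z.113 x-62
for a,z in((.018,.18),(-.062,.113)):
    for b in(-.034,.034): print(proj('wrist',np.r_[(S+a*f+b*y)[:2],z],T))
E
```

```text
-0.009 -0.026 [368.0038 107.1346]
-0.009 0.026 [279.618  107.2976]
0.009 -0.026 [372.167   95.2283]
0.009 0.026 [275.017   95.4106]
[93 96 95 99 95 92 78 82 84 81 80 79 81 79 79 81 84 95 95 96 60 84 89 85
 88 87 85 84 85 83 83 81 79 81 83 82 82 79 79 81] [82 57 86 86 77 73 54 50 56 51 50 52 77 81 83 86 85 83 84 81 85 81 83 91
 93 91 91 92 94 91 96 89 93 91 89 92 91 89 93 91 88 91 90 92 93 89 80 56
 61 62 58 61 57 85 85 79 82 72 80 84]
[392.3957  83.6356]
[254.38    83.8991]
[366.8776 138.9524]
[281.9195 139.1014]
```

```bash
sed -i 's/^S=.*/S=np.array([.3876,.259,.166]);YB=np.radians(7.6)/' h.py; python3 - <<'E'
from h import *
T=pose();Pr=np.load('Pr2.npy')
for s in(-.05,-.03,-.01,.008): delta(s,T,ins(s,Pr))
E
```

```text
-0.05 TCP [0.322 0.25  0.199] shift [-0.0243  0.0258 -0.0015] turn [ 0.1 -0.1 -0.3]
-0.03 TCP [0.335 0.252 0.184] shift [-0.0436  0.0311 -0.0015] turn [ 0.1 -0.1 -0.3]
-0.01 TCP [0.347 0.254 0.168] shift [-0.0628  0.0364 -0.0015] turn [ 0.1 -0.1 -0.3]
0.008 TCP [0.359 0.255 0.154] shift [-0.0802  0.0411 -0.0015] turn [ 0.1 -0.1 -0.3]
```

>>> apply_moves:
  plan:
    - [-0.012,0.015,-0.0015,0,0,0,1]
    - [-0.0243,0.0258,-0.0015,0,0,0,1]
    - [-0.0243,0.0258,-0.0015,0,0,0,1]
    - [-0.034,0.0285,-0.0015,0,0,0,1]
    - [-0.0436,0.0311,-0.0015,0,0,0,1]

```text
time: 18.35
tool_pos: [0.335, 0.2526, 0.1831]
tool_rot: [-1.571, -0.604, -3.009]
contact_force: [1.0, -0.6, -1.5]
opening: 0.0352
```

>>> apply_moves:
  plan:
    - [-0.006,0.0017,0,0,0,0,1]
    - [-0.012,0.0033,0,0,0,0,1]
    - [-0.019,0.0053,0,0,0,0,1]
    - [-0.028,0.0077,0,0,0,0,1]
    - [-0.036,0.01,0,0,0,0,1]

```text
time: 18.98
tool_pos: [0.3584, 0.2557, 0.1541]
tool_rot: [-1.571, -0.605, -3.009]
contact_force: [-0.3, -0.1, -1.0]
opening: 0.0352
```

It went in with no contact force. I'll release it, back out along the slot axis and check.

>>> apply_moves:
  plan:
    - [0,0,0,0,0,0,-0.2]
    - [0,0,0,0,0,0,-0.2]
    - [0,0,0,0,0,0,-0.2]
    - [0,0,0,0,0,0,-0.2]
    - [0.02,-0.005,0,0,0,0,-0.2]

```text
time: 19.6
tool_pos: [0.3443, 0.2537, 0.1696]
tool_rot: [-1.57, -0.606, -3.01]
contact_force: [-0.1, 1.8, -0.2]
opening: 0.0551
```

>>> apply_moves:
  plan:
    - [0.03,-0.01,0,0,0,0,-0.2]
    - [0.06,-0.025,0,0,0,0,-0.2]
    - [0.07,-0.04,0,0,0,0,-0.2]
    - [0.07,-0.04,0,0,0,0,-0.2]
    - [0.07,-0.04,0,0,0,0,-0.2]

```text
time: 20.23
tool_pos: [0.3098, 0.2492, 0.2421]
tool_rot: [-1.57, -0.606, -3.009]
contact_force: [0.1, -0.5, -0.3]
opening: 0.0554
```

```bash
python3 - <<'E'
from h import *
T=pose();print(T[:3,3],robot.observe()['opening'])
w=cams.read_camera('wrist');cv2.imwrite('pics/w7.png',w);a=cams.read_camera('scene');cv2.imwrite('pics/s7.png',a)
s0=cv2.imread('pics/scene0.png')
o=np.zeros((600,800,3),np.uint8);o[:300,:480]=w[0:300,80:560];o[300:600,:400]=cv2.resize(a[150:270,220:380],(400,300));cv2.imwrite('pics/c7.png',o)
E
```

```text
[0.3098 0.2492 0.2421] 0.0554338901866309
```

View pics/c7.png

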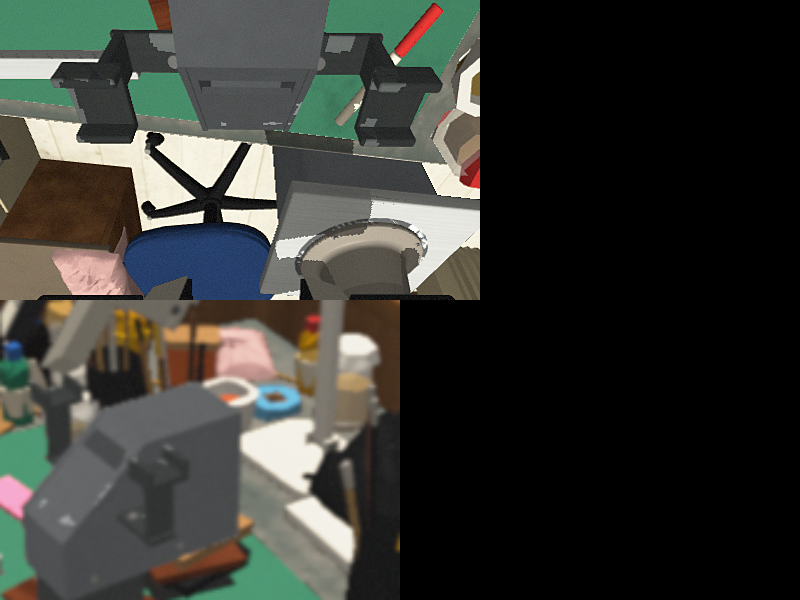

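Plate 1 of 4 is inside and the slot is clear. I'll plan the rest in whole cycles.

```bash
cat >> h.py <<'E'
from scipy.spatial.transform import Slerp
def mid(A,B,f):
    M=np.eye(4);M[:3,:3]=Slerp([0,1],R.from_matrix([A[:3,:3],B[:3,:3]]))(f).as_matrix();M[:3,3]=(1-f)*A[:3,3]+f*B[:3,3];return M
def at(tip,th,psi):
    G=np.eye(4);G[:3,:3]=Rt(th,psi);G[:3,3]=np.array(tip)+OFF*G[:3,1];return G
def pick(c,yaw,th,zt):
    f=np.array([np.cos(np.radians(yaw)),np.sin(np.radians(yaw))]);t=np.array(c)-.0255*f
    T=pose();H=at((*t,.16),th,yaw);D=at((*t,zt),th,yaw);M=mid(T,H,.5);M[2,3]=max(M[2,3],.25)
    print('now',T[:3,3]);delta('1 to mid',T,M);delta('2 to hover',M,H);delta('3 down',H,D)
def post(c,yaw):
    T=pose();s=robot.observe();print('now',T[:3,3],s['opening'],s['contact_force'])
    Pr=np.linalg.inv(T)@plate(c,yaw);np.save('Pr.npy',Pr);U=T.copy();U[2,3]+=.2;A=ins(-.058,Pr,.03);M=mid(U,A,.6)
    delta('1 up',T,U);delta('2 mid',U,M);delta('3 pre+30',M,A);delta('4 s-30',A,ins(-.03,Pr));delta('5 in',ins(-.03,Pr),ins(.008,Pr))
E
python3 - <<'E'
from h import *
pick((.544,-.080),9,15,.0785)
E
```

```text
now [0.3098 0.2491 0.242 ]
1 to mid TCP [0.418 0.083 0.25 ] shift [-0.0656 -0.0552  0.1788] turn [ 0.1 -0.7 24.9]
2 to hover TCP [ 0.526 -0.083  0.132] shift [-0.1021  0.1016  0.1801] turn [ 0.1 -0.7 24.9]
3 down TCP [ 0.526 -0.083  0.05 ] shift [0.0211 0.0787 0.    ] turn [-0. -0. -0.]
```

>>> apply_moves:
  plan:
    - [-0.013,-0.02,0.036,0,0,5,-0.2]
    - [-0.03,-0.035,0.08,0,-0.3,12,-0.2]
    - [-0.05,-0.05,0.13,0,-0.5,20,-0.2]
    - [-0.0656,-0.0552,0.1788,0.1,-0.7,24.9,-0.2]
    - [-0.0656,-0.0552,0.1788,0.1,-0.7,24.9,-0.2]

```text
time: 20.95
tool_pos: [0.4182, 0.0809, 0.2506]
tool_rot: [-1.573, -0.17, -3.001]
contact_force: [-0.6, 0.5, 0.1]
opening: 0.055
```

>>> apply_moves:
  plan:
    - [-0.025,0.02,0.05,0,0,7,-0.2]
    - [-0.05,0.04,0.1,0,-0.3,14,-0.2]
    - [-0.075,0.07,0.15,0,-0.5,20,-0.2]
    - [-0.1021,0.1016,0.1801,0.1,-0.7,24.9,-0.2]
    - [-0.1021,0.1016,0.1801,0.1,-0.7,24.9,-0.2]

```text
time: 21.58
tool_pos: [0.5247, -0.0828, 0.1292]
tool_rot: [-1.576, 0.258, -2.989]
contact_force: [-0.4, 1.3, -0.0]
opening: 0.0551
```

>>> apply_moves:
  plan:
    - [0.011,0.04,0,0,0,0,-0.2]
    - [0.018,0.068,0,0,0,0,-0.2]
    - [0.02,0.075,0,0,0,0,-0.2]
    - [0.0211,0.0787,0,0,0,0,-0.2]
    - [0.0211,0.0787,0,0,0,0,-0.2]

```text
time: 22.2
tool_pos: [0.5276, -0.0822, 0.0524]
tool_rot: [-1.571, 0.266, -2.984]
contact_force: [-0.4, 0.7, 0.4]
opening: 0.0547
```

>>> apply_moves:
  plan:
    - [0,0,0,0,0,0,1]
    - [0,0,0,0,0,0,1]
    - [0,0,0,0,0,0,1]
    - [0,0,0,0,0,0,1]
    - [0,0,0,0,0,0,1]
  squeeze: 40

```text
time: 22.82
tool_pos: [0.5272, -0.0826, 0.052]
tool_rot: [-1.571, 0.265, -2.985]
contact_force: [-1.9, -0.2, 5.9]
opening: 0.0349
```

```bash
python3 - <<'E'
from h import *
T=pose();z=T[:3,2];yaw=np.degrees(np.arctan2(z[0],-z[1]));f=np.array([np.cos(np.radians(yaw)),np.sin(np.radians(yaw))])
tip=T[:3,3]-OFF*T[:3,1];print(tip,yaw)
post(tip[:2]+.0255*f,yaw)
E
```

```text
[ 0.5197 -0.0838  0.08  ] 8.97564646221705
now [ 0.5272 -0.0826  0.052 ] 0.03486926106472348 [-1.9188 -0.1514  5.8985]
1 up TCP [ 0.527 -0.083  0.252] shift [-0.0524 -0.193  -0.    ] turn [-0.  0. -0.]
2 mid TCP [0.402 0.117 0.243] shift [ 0.0916 -0.0154 -0.2165] turn [ -0.1   0.8 -30. ]
3 pre+30 TCP [0.319 0.25  0.237] shift [ 0.06    0.0225 -0.1434] turn [ -0.1   0.6 -20. ]
4 s-30 TCP [0.337 0.252 0.185] shift [-0.0441  0.032   0.    ] turn [-0.  0. -0.]
5 in TCP [0.361 0.255 0.156] shift [-0.0367  0.01   -0.    ] turn [-0.  0. -0.]
```

>>> apply_moves:
  plan:
    - [-0.003,-0.01,0,0,0,0,1]
    - [-0.015,-0.057,0,0,0,0,1]
    - [-0.03,-0.11,0,0,0,0,1]
    - [-0.045,-0.165,0,0,0,0,1]
    - [-0.0524,-0.193,0,0,0,0,1]

```text
time: 23.45
tool_pos: [0.5277, -0.0829, 0.2554]
tool_rot: [-1.569, 0.268, -2.985]
contact_force: [0.1, 0.9, -0.8]
opening: 0.0343
```

>>> apply_moves:
  plan:
    - [0.015,-0.003,-0.04,0,0.1,-5,1]
    - [0.035,-0.006,-0.085,0,0.2,-12,1]
    - [0.058,-0.01,-0.135,0,0.4,-20,1]
    - [0.08,-0.013,-0.185,0,0.6,-27,1]
    - [0.0916,-0.0154,-0.2165,-0.1,0.8,-30,1]

```text
time: 24.08
tool_pos: [0.4009, 0.1187, 0.2425]
tool_rot: [-1.573, -0.263, -2.997]
contact_force: [0.6, -0.7, -1.6]
opening: 0.0347
```

>>> apply_moves:
  plan:
    - [0.02,0.007,-0.045,0,0.2,-8,1]
    - [0.04,0.015,-0.095,0,0.4,-15,1]
    - [0.06,0.0225,-0.1434,-0.1,0.6,-20,1]
    - [0.06,0.0225,-0.1434,-0.1,0.6,-20,1]
    - [0.06,0.0225,-0.1434,-0.1,0.6,-20,1]

```text
time: 24.7
tool_pos: [0.3186, 0.2495, 0.2366]
tool_rot: [-1.569, -0.608, -3.009]
contact_force: [0.7, -0.3, -0.8]
opening: 0.0349
```

>>> apply_moves:
  plan:
    - [-0.012,0.015,0,0,0,0,1]
    - [-0.0247,0.0267,0,0,0,0,1]
    - [-0.0247,0.0267,0,0,0,0,1]
    - [-0.034,0.029,0,0,0,0,1]
    - [-0.0441,0.032,0,0,0,0,1]

```text
time: 25.32
tool_pos: [0.337, 0.2522, 0.1849]
tool_rot: [-1.571, -0.607, -3.009]
contact_force: [-0.6, 0.1, -1.5]
opening: 0.0348
```

```bash
python3 - <<'E'
from h import *
Pr=np.load('Pr.npy');T=pose();delta('err',T,ins(-.03,Pr));delta('in',T,ins(.008,Pr));print(robot.observe()['contact_force'])
E
```

```text
err TCP [0.337 0.252 0.185] shift [ 0.0006 -0.0001 -0.0001] turn [-0. -0. -0.]
in TCP [0.361 0.255 0.156] shift [-0.0361  0.0099 -0.0001] turn [-0. -0. -0.]
[-0.6445  0.1324 -1.5087]
```

>>> apply_moves:
  plan:
    - [-0.006,0.0017,0,0,0,0,1]
    - [-0.012,0.0033,0,0,0,0,1]
    - [-0.019,0.0053,0,0,0,0,1]
    - [-0.028,0.0077,0,0,0,0,1]
    - [-0.036,0.01,0,0,0,0,1]

```text
time: 25.95
tool_pos: [0.3602, 0.2553, 0.1557]
tool_rot: [-1.57, -0.608, -3.009]
contact_force: [-0.0, -0.8, -1.1]
opening: 0.035
```

>>> apply_moves:
  plan:
    - [0,0,0,0,0,0,-0.2]
    - [0,0,0,0,0,0,-0.2]
    - [0,0,0,0,0,0,-0.2]
    - [0,0,0,0,0,0,-0.2]
    - [0.02,-0.005,0,0,0,0,-0.2]

```text
time: 26.58
tool_pos: [0.3462, 0.2533, 0.1713]
tool_rot: [-1.57, -0.61, -3.01]
contact_force: [-0.2, -0.1, 0.5]
opening: 0.0553
```

>>> apply_moves:
  plan:
    - [0.03,-0.01,0,0,0,0,-0.2]
    - [0.06,-0.025,0,0,0,0,-0.2]
    - [0.07,-0.04,0,0,0,0,-0.2]
    - [0.07,-0.04,0,0,0,0,-0.2]
    - [0.07,-0.04,0,0,0,0,-0.2]

```text
time: 27.2
tool_pos: [0.3119, 0.2488, 0.244]
tool_rot: [-1.57, -0.609, -3.009]
contact_force: [0.6, 0.4, -0.0]
opening: 0.0551
```

```bash
python3 - <<'E'
from h import *
a=cams.read_camera('wrist');cv2.imwrite('pics/w8.png',a);b=cv2.imread('pics/w7.png')
print('slot diff',cv2.absdiff(a[60:140,250:400],b[60:140,250:400]).mean(),robot.observe()['contact_force'])
pick((.456,.035),-6.5,10,.0780)
E
```

```text
slot diff 5.440638888888889 [ 0.7408  0.4497 -0.9301]
now [0.3119 0.2488 0.2438]
1 to mid TCP [0.374 0.143 0.25 ] shift [-0.0353 -0.0321  0.113 ] turn [-1.6  7.1 22.4]
2 to hover TCP [0.436 0.037 0.131] shift [-0.0856  0.1052  0.1033] turn [-1.6  7.1 22.4]
3 down TCP [0.436 0.037 0.049] shift [ 0.0142  0.0808 -0.    ] turn [-0. -0. -0.]
```

>>> apply_moves:
  plan:
    - [-0.006,-0.015,0.02,0,1,5,-0.2]
    - [-0.018,-0.03,0.06,-0.8,3.5,12,-0.2]
    - [-0.0353,-0.0321,0.113,-1.6,7.1,20,-0.2]
    - [-0.0353,-0.0321,0.113,-1.6,7.1,22.4,-0.2]
    - [-0.0353,-0.0321,0.113,-1.6,7.1,22.4,-0.2]

```text
time: 27.88
tool_pos: [0.3734, 0.1428, 0.2506]
tool_rot: [-1.546, -0.216, -3.139]
contact_force: [-0.3, -0.1, -0.3]
opening: 0.0551
```

>>> apply_moves:
  plan:
    - [-0.02,0.02,0.03,-0.5,2,7,-0.2]
    - [-0.045,0.045,0.06,-1,4,14,-0.2]
    - [-0.065,0.075,0.085,-1.3,6,20,-0.2]
    - [-0.0856,0.1052,0.1033,-1.6,7.1,22.4,-0.2]
    - [-0.0856,0.1052,0.1033,-1.6,7.1,22.4,-0.2]

```text
time: 28.5
tool_pos: [0.4341, 0.0373, 0.1298]
tool_rot: [-1.572, 0.17, 3.025]
contact_force: [-0.1, 0.7, -0.1]
opening: 0.0552
```

>>> apply_moves:
  plan:
    - [0.007,0.04,0,0,0,0,-0.2]
    - [0.012,0.068,0,0,0,0,-0.2]
    - [0.0132,0.075,0,0,0,0,-0.2]
    - [0.014,0.08,0,0,0,0,-0.2]
    - [0.0142,0.081,0,0,0,0,-0.2]

```text
time: 29.12
tool_pos: [0.4371, 0.0378, 0.0508]
tool_rot: [-1.572, 0.179, 3.027]
contact_force: [-0.7, 0.2, -0.6]
opening: 0.0549
```

>>> apply_moves:
  plan:
    - [0,0,0,0,0,0,1]
    - [0,0,0,0,0,0,1]
    - [0,0,0,0,0,0,1]
    - [0,0,0,0,0,0,1]
    - [0,0,0,0,0,0,1]
  squeeze: 40

```text
time: 29.75
tool_pos: [0.4367, 0.0375, 0.0505]
tool_rot: [-1.572, 0.178, 3.027]
contact_force: [-1.4, 1.2, 5.9]
opening: 0.0349
```

```bash
cat >> h.py <<'E'
def post2():
    T=pose();z=T[:3,2];yaw=np.degrees(np.arctan2(z[0],-z[1]));f=np.array([np.cos(np.radians(yaw)),np.sin(np.radians(yaw))])
    tip=T[:3,3]-OFF*T[:3,1];print(tip,yaw);post(tip[:2]+.0255*f,yaw)
E
python3 - <<'E'
from h import *
post2()
E
```

```text
[0.4315 0.0381 0.079 ] -6.579760297684107
now [0.4367 0.0375 0.0505] 0.03494325041375141 [-1.3692  1.2169  5.9018]
1 up TCP [0.437 0.037 0.251] shift [-0.0355 -0.1968 -0.0002] turn [0. 0. 0.]
2 mid TCP [0.364 0.165 0.243] shift [ 0.0865 -0.0077 -0.1181] turn [  2.2  -8.5 -29.9]
3 pre+30 TCP [0.316 0.249 0.238] shift [ 0.0417  0.0181 -0.0865] turn [  1.5  -5.6 -19.9]
4 s-30 TCP [0.334 0.252 0.186] shift [-0.0467  0.028   0.    ] turn [ 0. -0. -0.]
5 in TCP [0.358 0.255 0.157] shift [-0.0374  0.0067 -0.    ] turn [ 0. -0. -0.]
```

>>> apply_moves:
  plan:
    - [-0.002,-0.01,0,0,0,0,1]
    - [-0.01,-0.057,0,0,0,0,1]
    - [-0.02,-0.115,0,0,0,0,1]
    - [-0.03,-0.17,0,0,0,0,1]
    - [-0.0355,-0.1968,0,0,0,0,1]

```text
time: 30.38
tool_pos: [0.4372, 0.0373, 0.2539]
tool_rot: [-1.572, 0.183, 3.026]
contact_force: [0.7, -0.3, -1.9]
opening: 0.0345
```

>>> apply_moves:
  plan:
    - [0.014,-0.001,-0.02,0.4,-1.5,-6,1]
    - [0.035,-0.003,-0.05,0.9,-3.4,-13,1]
    - [0.06,-0.005,-0.082,1.5,-6,-21,1]
    - [0.0865,-0.0077,-0.1181,2.2,-8.5,-28,1]
    - [0.0865,-0.0077,-0.1181,2.2,-8.5,-29.9,1]

```text
time: 31.0
tool_pos: [0.3633, 0.1664, 0.2421]
tool_rot: [-1.545, -0.351, -3.112]
contact_force: [0.1, -0.1, -0.3]
opening: 0.0351
```

>>> apply_moves:
  plan:
    - [0.014,0.006,-0.03,0.5,-2,-8,1]
    - [0.028,0.012,-0.06,1,-4,-15,1]
    - [0.0417,0.0181,-0.0865,1.5,-5.6,-19.9,1]
    - [0.0417,0.0181,-0.0865,1.5,-5.6,-19.9,1]
    - [0.0417,0.0181,-0.0865,1.5,-5.6,-19.9,1]

```text
time: 31.62
tool_pos: [0.3163, 0.2486, 0.2378]
tool_rot: [-1.572, -0.694, -3.01]
contact_force: [0.2, 0.2, -0.3]
opening: 0.0349
```

>>> apply_moves:
  plan:
    - [-0.013,0.012,0,0,0,0,1]
    - [-0.027,0.0245,0,0,0,0,1]
    - [-0.027,0.0245,0,0,0,0,1]
    - [-0.037,0.0263,0,0,0,0,1]
    - [-0.0467,0.028,0,0,0,0,1]

```text
time: 32.25
tool_pos: [0.3342, 0.2519, 0.1858]
tool_rot: [-1.573, -0.695, -3.008]
contact_force: [0.0, -0.1, -0.5]
opening: 0.0346
```

```bash
python3 - <<'E'
from h import *
Pr=np.load('Pr.npy');T=pose();delta('err',T,ins(-.03,Pr));delta('in',T,ins(.008,Pr));print(robot.observe()['contact_force'])
E
```

```text
err TCP [0.334 0.252 0.186] shift [ 0.0005 -0.0002 -0.    ] turn [0. 0. 0.]
in TCP [0.358 0.255 0.157] shift [-0.0369  0.0065  0.    ] turn [0. 0. 0.]
[ 0.0281 -0.0793 -0.4825]
```

>>> apply_moves:
  plan:
    - [-0.006,0.001,0,0,0,0,1]
    - [-0.012,0.002,0,0,0,0,1]
    - [-0.019,0.0034,0,0,0,0,1]
    - [-0.028,0.005,0,0,0,0,1]
    - [-0.0368,0.0065,0,0,0,0,1]

```text
time: 32.88
tool_pos: [0.3577, 0.255, 0.1571]
tool_rot: [-1.573, -0.696, -3.008]
contact_force: [-0.1, 0.1, -0.4]
opening: 0.035
```

>>> apply_moves:
  plan:
    - [0,0,0,0,0,0,-0.2]
    - [0,0,0,0,0,0,-0.2]
    - [0,0,0,0,0,0,-0.2]
    - [0,0,0,0,0,0,-0.2]
    - [0.02,-0.0035,0,0,0,0,-0.2]

```text
time: 33.5
tool_pos: [0.3438, 0.253, 0.1729]
tool_rot: [-1.572, -0.698, -3.009]
contact_force: [0.4, 0.1, -0.3]
opening: 0.055
```

>>> apply_moves:
  plan:
    - [0.03,-0.006,0,0,0,0,-0.2]
    - [0.06,-0.02,0,0,0,0,-0.2]
    - [0.07,-0.035,0,0,0,0,-0.2]
    - [0.07,-0.035,0,0,0,0,-0.2]
    - [0.07,-0.035,0,0,0,0,-0.2]

```text
time: 34.12
tool_pos: [0.3129, 0.2489, 0.2446]
tool_rot: [-1.573, -0.696, -3.009]
contact_force: [-0.7, -0.3, -0.2]
opening: 0.0547
```

```bash
python3 - <<'E'
from h import *
T=pose();a=cams.read_camera('wrist');cv2.imwrite('pics/w9.png',a);cv2.imwrite('pics/side9.png',cams.read_camera('side'))
print(proj('wrist',S,T));s=robot.observe();print(s['contact_force'],s['opening'])
pick((.460,-.101),-0.4,10,.0780)
E
```

```text
[326.7785  78.3025]
[0.1187 0.1561 0.3765] 0.055095657937972393
now [0.313  0.2489 0.2442]
1 to mid TCP [0.376 0.074 0.25 ] shift [-0.0266 -0.0301  0.1817] turn [-1.   4.  24.9]
2 to hover TCP [ 0.44  -0.101  0.131] shift [-0.0818  0.1036  0.1767] turn [-1.   4.  24.9]
3 down TCP [ 0.44  -0.101  0.049] shift [0.0142 0.0808 0.    ] turn [-0. -0. -0.]
```

```bash
python3 - <<'E'
import cv2,numpy as np
for n in('w7','w8','w9'):
    a=cv2.imread(f'pics/{n}.png').mean(2)[75:125,272:380]; print(n,a.mean(),np.percentile(a,[5,50,90,98]))
a=cv2.imread('pics/w6.png').mean(2)[170:310,290:362];print('plate ref',np.percentile(a,[5,50,90,98]))
E
```

```text
w7 81.62543209876544 [ 69.66666667  80.33333333  90.         127.01333333]
w8 81.39141975308642 [ 70.66666667  80.          90.         110.34666667]
w9 86.6929012345679 [ 58.66666667  80.66666667  99.33333333 238.        ]
plate ref [ 48.33333333  55.66666667 107.33333333 114.14      ]
```

>>> apply_moves:
  plan:
    - [-0.004,-0.015,0.035,0,0.5,5,-0.2]
    - [-0.012,-0.03,0.08,-0.4,1.5,12,-0.2]
    - [-0.02,-0.0301,0.135,-0.8,3,20,-0.2]
    - [-0.0266,-0.0301,0.1817,-1,4,24.9,-0.2]
    - [-0.0266,-0.0301,0.1817,-1,4,24.9,-0.2]

```text
time: 34.85
tool_pos: [0.376, 0.0719, 0.2506]
tool_rot: [-1.555, -0.26, -3.088]
contact_force: [-0.8, 0.7, 0.1]
opening: 0.0551
```

>>> apply_moves:
  plan:
    - [-0.02,0.01,0.05,-0.3,1,7,-0.2]
    - [-0.04,0.03,0.1,-0.6,2,14,-0.2]
    - [-0.06,0.065,0.145,-0.8,3,20,-0.2]
    - [-0.0818,0.1036,0.1767,-1,4,24.9,-0.2]
    - [-0.0818,0.1036,0.1767,-1,4,24.9,-0.2]

```text
time: 35.48
tool_pos: [0.4374, -0.1007, 0.1287]
tool_rot: [-1.574, 0.168, 3.13]
contact_force: [0.6, 0.3, -0.2]
opening: 0.0549
```

>>> apply_moves:
  plan:
    - [0.007,0.04,0,0,0,0,-0.2]
    - [0.012,0.068,0,0,0,0,-0.2]
    - [0.0132,0.075,0,0,0,0,-0.2]
    - [0.014,0.08,0,0,0,0,-0.2]
    - [0.0142,0.081,0,0,0,0,-0.2]

```text
time: 36.1
tool_pos: [0.4409, -0.1007, 0.0505]
tool_rot: [-1.57, 0.176, 3.135]
contact_force: [-0.7, 0.5, 0.9]
opening: 0.0545
```

>>> apply_moves:
  plan:
    - [0,0,0,0,0,0,1]
    - [0,0,0,0,0,0,1]
    - [0,0,0,0,0,0,1]
    - [0,0,0,0,0,0,1]
    - [0,0,0,0,0,0,1]
  squeeze: 40

```text
time: 36.72
tool_pos: [0.4404, -0.101, 0.0502]
tool_rot: [-1.57, 0.176, 3.134]
contact_force: [-1.6, 0.2, 5.5]
opening: 0.0353
```

```bash
python3 - <<'E'
from h import *
post2()
E
```

```text
[ 0.4353 -0.1009  0.0788] -0.43998758629015094
now [ 0.4404 -0.101   0.0502] 0.03528890447557035 [-1.581   0.216   5.4561]
1 up TCP [ 0.44  -0.101  0.25 ] shift [-0.035  -0.1969  0.0002] turn [-0. -0. -0.]
2 mid TCP [0.366 0.109 0.243] shift [ 0.0765 -0.0061 -0.2097] turn [  1.3  -4.8 -29.9]
3 pre+30 TCP [0.316 0.249 0.238] shift [ 0.0356  0.0159 -0.1437] turn [  0.9  -3.2 -20. ]
4 s-30 TCP [0.334 0.252 0.186] shift [-0.0468  0.0279 -0.    ] turn [ 0.  0. -0.]
5 in TCP [0.358 0.255 0.157] shift [-0.0374  0.0066 -0.    ] turn [ 0.  0. -0.]
```

>>> apply_moves:
  plan:
    - [-0.002,-0.01,0,0,0,0,1]
    - [-0.01,-0.057,0,0,0,0,1]
    - [-0.02,-0.115,0,0,0,0,1]
    - [-0.03,-0.17,0,0,0,0,1]
    - [-0.035,-0.1968,0,0,0,0,1]

```text
time: 37.35
tool_pos: [0.4409, -0.101, 0.2534]
tool_rot: [-1.568, 0.179, 3.134]
contact_force: [0.5, -0.3, -1.0]
opening: 0.0349
```

>>> apply_moves:
  plan:
    - [0.013,-0.001,-0.04,0.2,-0.8,-6,1]
    - [0.03,-0.002,-0.085,0.5,-1.8,-13,1]
    - [0.05,-0.004,-0.135,0.9,-3.2,-21,1]
    - [0.068,-0.0055,-0.18,1.2,-4.5,-28,1]
    - [0.0765,-0.0061,-0.2097,1.3,-4.8,-29.9,1]

```text
time: 37.98
tool_pos: [0.365, 0.1114, 0.242]
tool_rot: [-1.554, -0.352, -3.069]
contact_force: [0.4, 0.7, -1.8]
opening: 0.035
```

>>> apply_moves:
  plan:
    - [0.012,0.005,-0.048,0.3,-1,-8,1]
    - [0.024,0.01,-0.096,0.6,-2,-15,1]
    - [0.0356,0.0159,-0.1437,0.9,-3.2,-20,1]
    - [0.0356,0.0159,-0.1437,0.9,-3.2,-20,1]
    - [0.0356,0.0159,-0.1437,0.9,-3.2,-20,1]

```text
time: 38.6
tool_pos: [0.3158, 0.2495, 0.2373]
tool_rot: [-1.568, -0.697, -3.01]
contact_force: [1.1, -1.0, -0.6]
opening: 0.035
```

```bash
python3 - <<'E'
from h import *
w=cams.read_camera('wrist');s=cams.read_camera('scene');d=cams.read_camera('side')
o=np.zeros((600,800,3),np.uint8);o[:300,:480]=w[0:300,80:560];o[300:600,:400]=cv2.resize(s[150:270,220:380],(400,300));o[300:600,400:800]=cv2.resize(d[130:280,240:440],(400,300));o[:300,480:800]=cv2.resize(d[200:480,200:500],(320,300));cv2.imwrite('pics/c9.png',o)
Pr=np.load('Pr.npy');T=pose();delta('err',T,ins(-.058,Pr,.03))
E
```

```text
err TCP [0.316 0.249 0.238] shift [ 0.0001  0.0003 -0.0004] turn [ 0.  -0.1 -0.1]
```

View pics/c9.png

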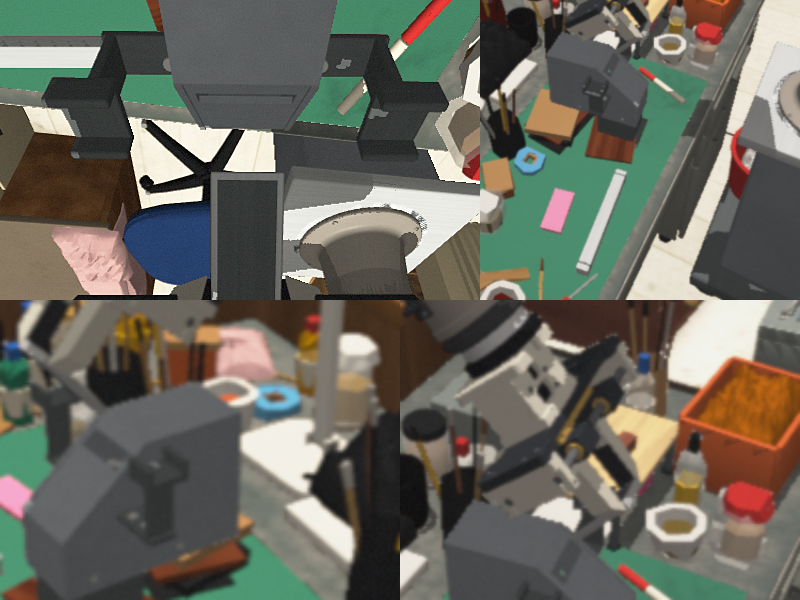

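The slot is clear, the last plate is aligned, and the bar lies on the mat. I'll insert the last plate.

>>> apply_moves:
  plan:
    - [-0.013,0.012,0,0,0,0,1]
    - [-0.027,0.0245,0,0,0,0,1]
    - [-0.027,0.0245,0,0,0,0,1]
    - [-0.037,0.0263,0,0,0,0,1]
    - [-0.0467,0.028,0,0,0,0,1]

```text
time: 39.38
tool_pos: [0.334, 0.2522, 0.1853]
tool_rot: [-1.569, -0.697, -3.01]
contact_force: [0.7, -0.7, -1.2]
opening: 0.035
```

>>> apply_moves:
  plan:
    - [-0.006,0.001,0,0,0,0,1]
    - [-0.012,0.002,0,0,0,0,1]
    - [-0.019,0.0034,0,0,0,0,1]
    - [-0.028,0.005,0,0,0,0,1]
    - [-0.0368,0.0065,0,0,0,0,1]

```text
time: 40.0
tool_pos: [0.3576, 0.2553, 0.1566]
tool_rot: [-1.569, -0.698, -3.01]
contact_force: [0.4, -0.3, -1.4]
opening: 0.035
```

>>> apply_moves:
  plan:
    - [0,0,0,0,0,0,-0.2]
    - [0,0,0,0,0,0,-0.2]
    - [0,0,0,0,0,0,-0.2]
    - [0,0,0,0,0,0,-0.2]
    - [0.02,-0.0035,0,0,0,0,-0.2]

```text
time: 40.62
tool_pos: [0.3437, 0.2533, 0.1725]
tool_rot: [-1.568, -0.7, -3.011]
contact_force: [0.1, 0.0, -0.4]
opening: 0.0553
```

>>> apply_moves:
  plan:
    - [0.03,-0.006,0,0,0,0,-0.2]
    - [0.06,-0.02,0,0,0,0,-0.2]
    - [0.08,-0.045,0,0,0,0,-0.2]
    - [0.09,-0.09,0,0,0,0,-0.2]
    - [0.09,-0.09,0,0,0,0,-0.2]

```text
time: 41.25
tool_pos: [0.3339, 0.2525, 0.3023]
tool_rot: [-1.571, -0.691, -3.009]
contact_force: [-0.8, 0.4, -0.4]
opening: 0.0555
```

```bash
python3 - <<'E'
from h import *
w=cams.read_camera('wrist');d=cams.read_camera('side');s=cams.read_camera('scene')
cv2.imwrite('pics/w10.png',w);cv2.imwrite('pics/side10.png',d);cv2.imwrite('pics/scene10.png',s)
T=pose();np.save('T10.npy',T);print(T)
s9=cv2.imread('pics/s7.png');print('scene slot diff',cv2.absdiff(s,s9)[185:235,250:275].mean())
# bar in side view: bright, unsaturated, on the mat
h=cv2.cvtColor(d,cv2.COLOR_BGR2HSV);m=((h[...,1]<50)&(h[...,2]>120)).astype(np.uint8)*255;r=np.zeros_like(m);r[340:475,270:365]=255;m&=r
c=max(cv2.findContours(m,cv2.RETR_EXTERNAL,cv2.CHAIN_APPROX_SIMPLE)[0],key=cv2.contourArea);print(cv2.contourArea(c),cv2.minAreaRect(c))
# target hover over bar nominal: vertical tool, jaws across bar
E
```

```text
[[-0.7591 -0.6374  0.1326  0.3322]
 [-0.1004 -0.0867 -0.9912  0.252 ]
 [ 0.6432 -0.7657  0.0018  0.2992]
 [ 0.      0.      0.      1.    ]]
scene slot diff 3.5832
1079.5 ((313.9615173339844, 405.1922912597656), (12.538461685180664, 101.15385437011719), 22.61986541748047)
```

```bash
python3 - <<'E'
from h import *
T=pose();H=at((.30,.44,.20),0,97.6);M=mid(T,H,.5);M[2,3]=.30
delta('mid',T,M);delta('hover',M,H);print(robot.observe()['qpos'])
E
```

```text
mid TCP [0.316 0.346 0.3  ] shift [ 0.0033  0.0015 -0.0953] turn [ 15.6 -43.   15.7]
hover TCP [0.3   0.44  0.171] shift [-0.1081  0.1072 -0.0505] turn [ 15.6 -43.   15.7]
[0.3481 0.5103 1.2024 0.1592 2.1108 1.82  ]
```

>>> apply_moves:
  plan:
    - [0.0006,0,-0.019,3.1,-8.6,3.1,-0.2]
    - [0.0013,0,-0.038,6.2,-17.2,6.2,-0.2]
    - [0.002,0.001,-0.057,9.3,-25.8,9.3,-0.2]
    - [0.0026,0.001,-0.076,12.4,-34.4,12.4,-0.2]
    - [0.0033,0.0015,-0.0953,15.6,-43,15.7,-0.2]

```text
time: 42.02
tool_pos: [0.316, 0.3465, 0.2992]
tool_rot: [-1.726, -0.345, -2.165]
contact_force: [0.4, -0.3, -0.0]
opening: 0.0553
```

>>> apply_moves:
  plan:
    - [-0.022,0.021,-0.01,3.1,-8.6,3.1,-0.2]
    - [-0.043,0.043,-0.02,6.2,-17.2,6.2,-0.2]
    - [-0.065,0.064,-0.03,9.3,-25.8,9.3,-0.2]
    - [-0.086,0.086,-0.04,12.4,-34.4,12.4,-0.2]
    - [-0.1081,0.1072,-0.0505,15.6,-43,15.7,-0.2]

```text
time: 42.65
tool_pos: [0.2996, 0.44, 0.1695]
tool_rot: [-1.57, 0.001, -1.433]
contact_force: [0.5, 0.4, -0.0]
opening: 0.0553
```

>>> apply_moves:
  plan:
    - [0,0,0,0,0,0,-0.2]
    - [0,0,0,0,0,0,-0.2]
    - [0,0,0,0,0,0,-0.2]
    - [0,0,0,0,0,0,-0.2]
    - [0,0,0,0,0,0,-0.2]

```text
time: 43.28
tool_pos: [0.3014, 0.4402, 0.1715]
tool_rot: [-1.57, 0.001, -1.44]
contact_force: [0.2, -0.0, 0.2]
opening: 0.0555
```

```bash
python3 - <<'E'
from h import *
T=pose();np.save('T11.npy',T);print(T);w=cams.read_camera('wrist');cv2.imwrite('pics/w11.png',w)
E
```

```text
[[ 0.1309  0.0005  0.9914  0.3014]
 [-0.9914  0.0007  0.1309  0.4402]
 [-0.0006 -1.      0.0006  0.1715]
 [ 0.      0.      0.      1.    ]]
```

View pics/w11.png

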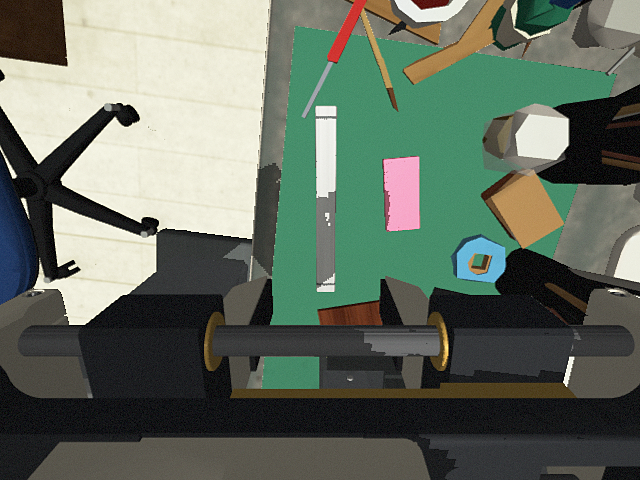

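The bar ends are at (326,106) and (326,291), parallel to the tool. It has moved very little, if at all.

```bash
python3 - <<'E'
from h import *
T=np.load('T11.npy')
a=onz('wrist',326,106,.02,T);b=onz('wrist',326,291.5,.02,T);c=(a+b)/2;yaw=np.degrees(np.arctan2(b[0]-a[0],a[1]-b[1]))
print(a,b,np.linalg.norm(a-b),c,yaw)
H=at((c[0],c[1],.06),0,90+yaw);D=H.copy();D[2,3]=-.0187
delta('hover',T,H);delta('down',H,D)
E
```

```text
[0.289  0.5439 0.02  ] [0.3139 0.3547 0.02  ] 0.19086534785136583 [0.3014 0.4493 0.02  ] 7.50111353556308
hover TCP [0.301 0.449 0.031] shift [-0.009   0.1405  0.0011] turn [-0.  0. -0.]
down TCP [ 0.301  0.449 -0.019] shift [0.     0.0497 0.    ] turn [0. 0. 0.]
```

>>> apply_moves:
  plan:
    - [-0.005,0.05,0.001,0,0,0,-0.2]
    - [-0.009,0.1,0.001,0,0,0,-0.2]
    - [-0.009,0.15,0.001,0,0,0,-0.2]
    - [-0.009,0.18,0.001,0,0,0,-0.2]
    - [-0.009,0.19,0.001,0,0,0,-0.2]

```text
time: 43.95
tool_pos: [0.3002, 0.4485, -0.0204]
tool_rot: [-1.573, -0.002, -1.439]
contact_force: [-0.4, 0.1, 0.5]
opening: 0.0552
```

>>> apply_moves:
  plan:
    - [0,0,0,0,0,0,0.2]
    - [0,0,0,0,0,0,1]
    - [0,0,0,0,0,0,1]
    - [0,0,0,0,0,0,1]
    - [0,0,0,0,0,0,1]

```text
time: 44.58
tool_pos: [0.3012, 0.4497, -0.0179]
tool_rot: [-1.57, 0.001, -1.439]
contact_force: [-0.8, -1.1, 5.9]
opening: 0.0193
```

```bash
python3 - <<'E'
from h import *
T=pose();s=robot.observe();print(T,s['opening'],s['contact_force'])
u=np.array([-np.sin(YB),np.cos(YB),0]);along=(np.array([.3014,.4493,0])-T[:3,3])@u;print('bar centre along from TCP',along)
t=np.array([.3860,.2604,0])-along*u
G=at((0,0,0),0,97.6);dz=T[2,3]
U=T.copy();U[2,3]=.26
A=G.copy();A[:3,3]=[t[0],t[1],.26];B=A.copy();B[2,3]=.181+dz+.002
delta('up',T,U);delta('over',U,A);delta('low',A,B)
E
```

```text
[[ 0.1317  0.0011  0.9913  0.3012]
 [-0.9913  0.0015  0.1317  0.4497]
 [-0.0013 -1.      0.0013 -0.0179]
 [ 0.      0.      0.      1.    ]] 0.019310731750326975 [-0.772  -1.0904  5.861 ]
bar centre along from TCP -0.0004630397764116074
up TCP [0.301 0.45  0.26 ] shift [-0.0004 -0.2779  0.0004] turn [-0. -0. -0.]
over TCP [0.386 0.261 0.26 ] shift [ 0.1984 -0.0002  0.0591] turn [-0.1 -0.  -0.1]
low TCP [0.386 0.261 0.165] shift [0.     0.0949 0.    ] turn [0. 0. 0.]
```

>>> apply_moves:
  plan:
    - [0,-0.04,0,0,0,0,1]
    - [0,-0.1,0,0,0,0,1]
    - [0,-0.16,0,0,0,0,1]
    - [0,-0.22,0,0,0,0,1]
    - [0,-0.278,0,0,0,0,1]
  squeeze: 40

```text
time: 45.2
tool_pos: [0.3005, 0.4488, 0.2611]
tool_rot: [-1.57, 0.0, -1.439]
contact_force: [1.1, 1.0, -2.0]
opening: 0.0193
```

>>> apply_moves:
  plan:
    - [0.05,0,0.015,0,0,0,1]
    - [0.1,0,0.03,0,0,0,1]
    - [0.15,0,0.045,0,0,0,1]
    - [0.18,0,0.054,0,0,0,1]
    - [0.1984,0,0.059,0,0,0,1]

```text
time: 45.82
tool_pos: [0.3858, 0.2587, 0.259]
tool_rot: [-1.571, 0.0, -1.44]
contact_force: [0.1, -0.4, -2.0]
opening: 0.0191
```

>>> apply_moves:
  plan:
    - [0,0.02,0,0,0,0,1]
    - [0,0.04,0,0,0,0,1]
    - [0,0.05,0,0,0,0,1]
    - [0,0.055,0,0,0,0,1]
    - [0,0.055,0,0,0,0,1]

```text
time: 46.45
tool_pos: [0.3855, 0.2605, 0.2043]
tool_rot: [-1.57, 0.001, -1.438]
contact_force: [-0.5, 0.7, -1.7]
opening: 0.0195
```

```bash
python3 - <<'E'
from h import *
T=pose();np.save('T12.npy',T);s=robot.observe();print(T[:3,3],s['opening'],s['contact_force'],np.degrees(np.arctan2(T[1,2],T[0,2])))
print('to target',T[:3,:3].T@(np.array([.3860,.2609,.165])-T[:3,3]))
w=cams.read_camera('wrist');a=cams.read_camera('scene');d=cams.read_camera('side')
o=np.zeros((600,800,3),np.uint8);o[:,:420]=cv2.resize(w[50:330,225:421],(420,600));o[:300,420:800]=cv2.resize(a[150:255,215:348],(380,300));o[300:,420:800]=cv2.resize(d[190:316,245:405],(380,300));cv2.imwrite('pics/c12.png',o)
E
```

```text
[0.3855 0.2605 0.2043] 0.01946822079350216 [-0.4982  0.7498 -1.731 ] 7.583669006022312
to target [-0.0003  0.0393  0.0005]
```

View pics/c12.png

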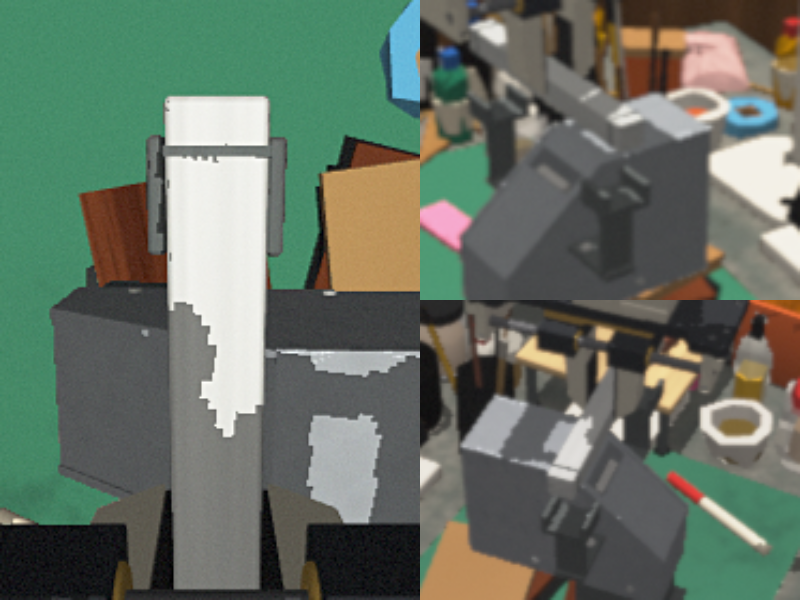

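The bar is centred between the saddle lips (217 against 216.5). I'll lower it gently.

>>> apply_moves:
  plan:
    - [0,0.01,0.0003,0,0,0,1]
    - [0,0.02,0.0003,0,0,0,1]
    - [0,0.028,0.0003,0,0,0,1]
    - [0,0.034,0.0003,0,0,0,1]
    - [0,0.036,0.0003,0,0,0,1]

```text
time: 47.22
tool_pos: [0.3857, 0.2604, 0.1677]
tool_rot: [-1.571, 0.0, -1.439]
contact_force: [0.5, 1.0, -1.5]
opening: 0.0192
```

>>> apply_moves:
  plan:
    - [0,0.001,0,0,0,0,1]
    - [0,0.002,0,0,0,0,1]
    - [0,0.003,0,0,0,0,1]
    - [0,0.004,0,0,0,0,1]
    - [0,0.004,0,0,0,0,1]

```text
time: 47.85
tool_pos: [0.3858, 0.2604, 0.1642]
tool_rot: [-1.57, 0.001, -1.439]
contact_force: [0.1, 0.5, -2.7]
opening: 0.0194
```

>>> apply_moves:
  plan:
    - [0,0.0005,0,0,0,0,1]
    - [0,0.001,0,0,0,0,1]
    - [0,0.0015,0,0,0,0,1]
    - [0,0.0015,0,0,0,0,1]
    - [0,0.0015,0,0,0,0,1]

```text
time: 48.48
tool_pos: [0.3858, 0.2604, 0.163]
tool_rot: [-1.57, 0.001, -1.439]
contact_force: [-2.1, -0.3, 3.6]
opening: 0.0191
```

>>> apply_moves:
  plan:
    - [0,0,0,0,0,0,0.4]
    - [0,0,0,0,0,0,0.2]
    - [0,0,0,0,0,0,0.1]
    - [0,0,0,0,0,0,0.1]
    - [0,0,0,0,0,0,0.1]

```text
time: 49.1
tool_pos: [0.3858, 0.2604, 0.1627]
tool_rot: [-1.57, 0.001, -1.439]
contact_force: [-0.2, 0.1, 0.9]
opening: 0.0414
```

>>> apply_moves:
  plan:
    - [0,-0.01,0,0,0,0,0.1]
    - [0,-0.03,0,0,0,0,0.1]
    - [0,-0.07,0,0,0,0,0.1]
    - [0,-0.11,0,0,0,0,0.1]
    - [0,-0.145,0,0,0,0,0.1]

```text
time: 49.72
tool_pos: [0.3858, 0.2604, 0.3101]
tool_rot: [-1.569, 0.001, -1.439]
contact_force: [0.4, 0.1, -1.0]
opening: 0.0409
```

>>> apply_moves:
  plan:
    - [0,0,0,0,0,0,0.1]
    - [0,0,0,0,0,0,0.1]
    - [0,0,0,0,0,0,0.1]
    - [0,0,0,0,0,0,0.1]
    - [0,0,0,0,0,0,0.1]

```text
time: 50.35
tool_pos: [0.3857, 0.2603, 0.3073]
tool_rot: [-1.571, 0.0, -1.439]
contact_force: [0.1, -0.2, -0.1]
opening: 0.0413
```

```bash
python3 - <<'E'
from h import *
T=pose();s=robot.observe();print(T[:3,3],s['opening'],s['time'])
w=cams.read_camera('wrist');cv2.imwrite('pics/w13.png',w);a=cams.read_camera('scene');d=cams.read_camera('side')
o=np.zeros((600,800,3),np.uint8);o[:400,:400]=w[50:450,125:525];o[:300,400:800]=cv2.resize(a[150:300,220:420],(400,300));o[300:,400:800]=cv2.resize(d[170:320,245:445],(400,300));cv2.imwrite('pics/c13.png',o)
E
```

```text
[0.3857 0.2603 0.3073] 0.041293716878895236 50.35
```

```bash
python3 - <<'E'
from h import *
T=pose();T1=np.load('T1.npy')
for n,t in(('w1',T1),('w13',T)):
    im=cv2.imread(f'pics/{n}.png');h=cv2.cvtColor(im,cv2.COLOR_BGR2HSV)
    m=((h[...,1]<40)&(h[...,2]>170)).astype(np.uint8)*255;r=np.zeros_like(m);r[60:290,295:350]=255
    c=max(cv2.findContours(m&r,cv2.RETR_EXTERNAL,cv2.CHAIN_APPROX_SIMPLE)[0],key=cv2.contourArea);x,y,w,hh=cv2.boundingRect(c)
    far=onz('wrist',x+w/2,y,.201,t);print(n,(x,y,w,hh),'far end',far)
    # per-row edges of the bright part
    for v in(y+8,y+40,y+70):
        k=np.where((m&r)[v])[0];p=onz('wrist',(k.min()+k.max()+1)/2,v,.201,t) if len(k) else None;print(v,len(k),p)
# expected far end and rest position
u=np.array([-np.sin(YB),np.cos(YB)]);print('expected far end',np.array([.3860,.2604])+.095*u)
for n in('scene0','now'):
    im=cams.read_camera('scene') if n=='now' else cv2.imread('pics/scene0.png')
    h=cv2.cvtColor(im,cv2.COLOR_BGR2HSV);m=((h[...,0]<12)&(h[...,1]>90)&(h[...,2]<150)).astype(np.uint8);r=np.zeros_like(m);r[295:335,350:395]=1;m&=r
    q=cv2.moments(m,True);c=(q['m10']/q['m00'],q['m01']/q['m00']);print('rest',n,q['m00'],c,onz('scene',*c,.09))
d=cams.read_camera('side');h=cv2.cvtColor(d,cv2.COLOR_BGR2HSV)
for p in((285,212.3),(236,176)): pass
a=cv2.imread('pics/scene0.png');b=cams.read_camera('scene');print('bar-region diff scene',cv2.absdiff(a,b)[175:225,232:296].mean(), 'side',cv2.absdiff(cv2.imread('pics/side0.png'),d)[215:290,295:350].mean())
E
```

```text
w1 (311, 118, 23, 87) far end [0.3737 0.3465 0.201 ]
126 23 [0.3744 0.3403 0.201 ]
158 23 [0.3777 0.3148 0.201 ]
188 29 [0.3877 0.2904 0.201 ]
w13 (314, 128, 24, 77) far end [0.3757 0.3441 0.201 ]
136 23 [0.377  0.3378 0.201 ]
168 23 [0.3804 0.3119 0.201 ]
198 13 [0.3834 0.2862 0.201 ]
expected far end [0.3734 0.3546]
rest scene0 333.0 (372.7237237237237, 315.012012012012) [ 0.4544 -0.0364  0.09  ]
rest now 136.0 (372.4117647058824, 319.2132352941176) [ 0.4477 -0.0448  0.09  ]
bar-region diff scene 24.60375 side 33.58343434343434
```

The bar matches its original place: about +2 mm across, 2 mm along, 7.5° yaw, and the same apparent width. The brush-rest mask shrank, so I'll check that again with the side camera.

```bash
python3 - <<'E'
from h import *
P=np.array([.4587,-.0332,.084])
for n in('scene','side'):
    u,v=proj(n,P).astype(int);
    for k,im in(('0',cv2.imread(f'pics/{n}0.png')),('now',cams.read_camera(n))):
        c=im[v-22:v+22,u-25:u+25].astype(int);h=cv2.cvtColor(c.astype(np.uint8),cv2.COLOR_BGR2HSV)
        for lo in(90,60):
            m=(((h[...,0]<9)|(h[...,0]>172))&(h[...,1]>lo)&(h[...,2]<140)).astype(np.uint8)
            nb,l,st,ce=cv2.connectedComponentsWithStats(m);i=1+st[1:,4].argmax() if nb>1 else 0
            print(n,k,lo,st[i],(ce[i]+[u-25,v-22]).round(1),onz(n,*(ce[i]+[u-25,v-22]),.086)[:2])
T=pose();print('wrist rest px',proj('wrist',np.array([.4587,-.0332,.093]),T))
E
```

```text
scene 0 90 [ 15  11  21  24 288] [372.8 315.1] [ 0.4573 -0.0332]
scene 0 60 [ 15  11  21  24 288] [372.8 315.1] [ 0.4573 -0.0332]
scene now 90 [ 15  14  21  21 110] [372.3 319.1] [ 0.4506 -0.041 ]
scene now 60 [ 15  14  21  21 110] [372.3 319.1] [ 0.4506 -0.041 ]
side 0 90 [ 18  17  16  14 129] [349.3 203.3] [ 0.4582 -0.0282]
side 0 60 [ 18  17  16  14 129] [349.3 203.3] [ 0.4582 -0.0282]
side now 90 [19 19 14 12 56] [349.5 205.6] [ 0.4538 -0.02  ]
side now 60 [19 19 14 12 56] [349.5 205.6] [ 0.4538 -0.02  ]
wrist rest px [348.1346 405.0059]
```

The bounding boxes match in both views, so the rest hasn't moved; its sunlit top just drops out of the mask. Handing in.

```bash
python3 -c "
from cell import robot
print(robot.hand_in(), robot.observe()['time'])"
```

```text
the job is handed in; nothing more can be done
the job is handed in; nothing more can be done
```

I set the keeper bar down on the mat about 0.2 m from the box. Then I posted all four plates through the slot and laid the bar back across both saddles. I handed in after about 51 s of robot time; no verdict was reported.

**Last checks**
- **Plates:** All four went in without contact force. Pictures showed the slot clear after the first and third plates. For the second and fourth I only had small image differences around the slot. I could not see inside the box, so that they are fully in is inferred from that.
- **Bar:** Before release it was centred between the saddle lips, and lowering ended in contact at the expected height. After release, its position measured within about 3 mm of where it started, with a yaw of about 7.5° against the box's 7.6°.
- **Brush rest:** Its outline matches the start in both fixed cameras, apart from its sunlit top edge, which the colour mask dropped. That made the mask's centre seem to shift about 1 cm.
- **Gripper:** It ended open, about 0.1 m above the bar and touching nothing.

**Disagreements and limits**
- **Tool frame:** The stated tool frame was wrong. The fingertips are about 29 mm behind the reported tool point, not 11 mm ahead of it. My first grasp of the bar therefore closed on air above it, without disturbing anything. I corrected for this after that.
- **Final picture:** It could not be viewed because the 16-picture limit was reached, so the last checks are measured from images rather than seen.

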